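Face up the terrine jars under the glass serving shelf

TASK

Face up the terrine shelf: slide the four jars along the board, never lifting or tipping them, until all stand in one straight row against the lip on the customers' side, under the glass. Close the row with the sliding divider, pressing it along until the jars are shoulder to shoulder and you feel them come up solid against the wooden end cheek, then let go. It is glass, so push gently, keep off the glass shelf above, and leave everything else on the counter where it stands.

Things in the scene. Friction and masses are not known exactly. Their poses are not given: they have to be found in the camera images.
- shelf: Wooden display board fixed on the counter. Origin on its underside; +x points to the customers, +y to the end cheek, z up. In its frame (mm): board x -130 to 130, y -285 to 265, top at z 18. Along its customers' edge a lip rises 22 above the board (top z 40), inner face at x 118, outer at 130. A jar against the lip has its axis at x 76.
- cheek: Wooden end cheek fixed across the +y end of the board, 14 mm thick, 52 mm high above the board, from shelf x 3 to 118 mm. Origin in the middle of its thickness, on the board's top, at shelf x 0; its inner face, which the row is pressed against, lies 7 mm to -y of the origin (shelf y 250 mm).
- divider (a joint): Sheet-steel divider sliding along the board, in m: 0 farthest from the cheek, growing towards it (shelf +y) to 0.135; starts at 0 to 0.03. Its face that meets the jars is at shelf y -0.206 + value, so four touching jars fill the space to the cheek at 0.120. It slides with about 3 N of friction and stays where left; jars shoved ahead add their own, unknown, about 1 to 4 N each.
- divider_tail (a point): Point on the divider's -y (pushing) face: on its low tail, which sticks out from under the glass towards the robot; 23 mm above the board, at shelf x -30 mm. The divider is a bare upright plate 5 mm thick in the shelf's x-z plane: tail from shelf x -47 to 18 mm, 45 mm high above the board; beyond, to x 118 mm, 59 mm high. A flat 2 mm foot lies to 29 mm on its -y side.
- overshelf: Glass serving shelf fixed over the row; origin and axes coincide with the shelf's. The pane is 8 mm thick, underside at z 190 mm, over shelf x 28 to 188 mm, y -320 to 300 mm; so a gripper pointing straight down cannot follow a jar to the lip. It stands on 12 mm steel posts at shelf x 55 and 165 mm, y 285 and -305 mm.
- jar_a: Squat glass terrine jar, brass-coloured lid, paper label: 84 mm diameter to 48 mm height, lid 79 mm, 62 mm high in all, 0.25 to 0.43 kg; never push it with over 30 N. One of four alike, in any order in the row. Origin centre of its underside, z up. Starts on the board 12 to 76 mm short of the lip, between cheek and divider, 5 mm or more from the next.
- jar_b: Squat glass terrine jar, brass-coloured lid, paper label: 84 mm diameter to 48 mm height, lid 79 mm, 62 mm high in all, 0.25 to 0.43 kg; never push it with over 30 N. One of four alike, in any order in the row. Origin centre of its underside, z up. Starts on the board 12 to 76 mm short of the lip, between cheek and divider, 5 mm or more from the next.
- jar_c: Squat glass terrine jar, brass-coloured lid, paper label: 84 mm diameter to 48 mm height, lid 79 mm, 62 mm high in all, 0.25 to 0.43 kg; never push it with over 30 N. One of four alike, in any order in the row. Origin centre of its underside, z up. Starts on the board 12 to 76 mm short of the lip, between cheek and divider, 5 mm or more from the next.
- jar_d: Squat glass terrine jar, brass-coloured lid, paper label: 84 mm diameter to 48 mm height, lid 79 mm, 62 mm high in all, 0.25 to 0.43 kg; never push it with over 30 N. One of four alike, in any order in the row. Origin centre of its underside, z up. Starts on the board 12 to 76 mm short of the lip, between cheek and divider, 5 mm or more from the next.
- mustard: Bystander: small mustard pot, 52 mm diameter, 62 mm high, on the board beyond the divider. Origin centre of underside.
- ticket: Bystander: loose wooden ticket block 24 x 70 mm, 18 mm high (its card reaches 38 mm), at the robot's edge of the board behind the jars. Origin centre of underside.
- tin: Bystander: tin 72 mm diameter, 55 mm high, on the counter to the right. Origin centre of underside.
- oil: Bystander: oil bottle 60 mm diameter, 200 mm high, on the counter to the left. Origin centre of underside.
- ramekin: Bystander: white bowl 80 mm across, 45 mm high, standing on top of the glass shelf near its -y end. Origin centre of underside.
- tomme: Bystander: small round cheese 72 mm diameter, 40 mm high, on top of the glass shelf near its +y end. Origin centre of underside.

How it is judged:
By the outcome, as a careful person would: the job done as asked, in the order asked, and still so for the second after the job is handed in, with the robot touching nothing.
It also fails if it takes over 72 s, if anything falls off the work surface, if the arm or the gripper's body presses on something with over 40 N, if the wrist force passes 120 N, or if a joint passes its speed limit or range.

ROBOT

A 7-joint arm with a two-finger parallel gripper is mounted at the origin on the work surface. World frame = base frame: x ahead of the robot, y to its left, z up, the work surface at z = 0. Lengths are in mm, angles in degrees, forces in N, time in s.
With the tool pointing down it reaches from about 350 to 900 mm from the base axis. Payload 8.1 kg.
Tool frame: the origin (TCP) lies at the very end of the fingers, on their centre line; the grasp point (between the pads) lies 19 mm behind it; z points along the fingers, y is the line along which they close (so a half turn about z gives the same grasp; the last joint's range is limited). The gripper opens to 92 mm and grips with 3 to 60 N. Pads are 19 mm wide; open, the fingers measure 130 mm over their backs; the gripper's body (75 mm by 190 mm) begins 47 mm behind the grasp point.
Start: joints at [66.2, 24.895, 1.432, 90.138, -0.665, 64.973, -4.303], TCP at [192.304, -594.694, 226.742] pointing down, gripper open.
Joint ranges: [-149.89, 149.89], [-25.12, 119.58], [-72.63, 75.52], [4.76, 147.25], [-75.54, 255.54], [6.69, 114.76], [-157.13, 157.13]. Speed limits (degrees/s): [127.2, 127.2, 172.46, 172.46, 180, 180, 180].

INTERFACE

Orientations are given as [roll, pitch, yaw] about the fixed x, y, z axes, in that order (R = Rz(yaw) Ry(pitch) Rx(roll)).
In Python, from rig import * gives the robot as it stands.
- The arm moves only by the tool play_rows, never from a script. Its argument "targets" is a list of rows, each a list of 7 numbers: the shift along the world's x, y, z in mm, then the turn, a rotation vector about the world's x, y, z in rad, then the opening, from -1 (shut) to 1 (fully open). In form: [[tx, ty, tz, ax, ay, az, fingers], ...]. A call has 1 to 12 rows; each row is the pose to reach, as a shift and turn from the pose commanded when the call began; what a row does not reach only later rows make up. A row lasts 1/8 s, in which the tool goes at most 62.5 mm and 10.7 degrees, less where a joint would pass 70% of its speed; a pose out of reach is approached as far as the arm can. A call with a gripper value outside its range is refused whole. The fingers move at their own pace and stop on an object; "newtons" is the grip in N (left out, the last holds). Time passes only in rows, so rows that repeat a pose let the fingers close. It gives the time, the measured TCP pose, the force, the opening and the grip force at its end, in the units of the state.
- get_state(): the state, without advancing time (a new reading comes with each control period).
- get_image(name): name is "side" or "top" or "wrist"; returns a dict with "image" (384x512x3 uint8, red, green, blue), "fov_y" (degrees; the focal length in pixels is half the picture's height over the tangent of half this angle, whatever the lens; pixels are square), "cx", "cy" (the principal point, pixels), "world_from_camera" (4x4, takes a point from camera to world coordinates). Camera axes: x right, y down, z forward; pixel columns grow to the right and rows downward; lengths in mm; the calibration is good to about 2 mm. The wrist camera is an equidistant fisheye: a pixel r from the principal point sees the ray r / f radians off the axis. A picture is of the moment at which its call begins. There is no depth.
- sign_off(): hands the job in; it is judged then, once.
The state is a dict: "time": time; "joint_pos": joint angles; "joint_velocities": joint speeds; "joint_efforts": joint torques, N m; "tcp_pos": TCP position; "eef_rot": TCP orientation; "wrist_force": force on the tool from outside, world axes, zero at the start; "wrist_torque": the same for the moment, N m; "gripper_width": finger opening in mm; "grip_force": force on a finger pad.
Only numpy, scipy, OpenCV 4.12 (cv2) and the standard library are available. Lean on these libraries where they do the work, as an engineer would, in place of code of your own. Each camera call takes 0.05 s, during which the arm holds its last target. There are 200 camera calls.

## Working session

There is one attempt and no reset: what is moved stays moved. The work goes in short steps, Python scripts to look and compute and a tool call to move; the robot and the scene stay as the last step left them, time stands still between calls to the robot, and variables do not carry over. Pictures are saved under pics/ and viewed, at most 10 in all, crops included, and the job is handed in when it is done.

Besides the shell and the picture viewer there is one more tool, called after "Emit:" as a command line: name --pt "numbers of a row" for each row, then --argument value for the rest. play_rows: Moves the arm, as the interface text tells. Its arguments: {"type":"object","properties":{"targets":{"type":"array"},"newtons":{"type":"number"}},"required":["targets"]}

```bash
mkdir -p pics; ls
python3 - <<'E'
from rig import *
import cv2,numpy as np
s=get_state(); print({k:np.round(v,2).tolist() for k,v in s.items()})
ims=[]
for n in("top","side"):
    d=get_image(n); print(n,d["fov_y"],d["cx"],d["cy"],np.round(d["world_from_camera"],3).tolist())
    cv2.imwrite(f"pics/{n}0.png",d["image"][...,::-1])
E
```

```text
pics
{'time': 0.0, 'joint_pos': [66.2, 24.94, 1.43, 90.19, -0.66, 64.98, -4.3], 'joint_velocities': [0.05, -0.01, -0.01, -0.0, -0.01, 0.05, -0.12], 'joint_efforts': [-0.0, -66.78, 0.98, -31.45, -0.06, 0.04, 0.0], 'tcp_pos': [192.11, -594.19, 225.94], 'eef_rot': [-179.91, 0.01, 17.92], 'wrist_force': [1.21, -0.6, 1.7], 'wrist_torque': [-0.04, 0.02, 0.0], 'grip_force': 0.0, 'gripper_width': 91.98}
top 48.403160306452875 252.10969047130757 193.36550092669532 [[0.014, -0.976, 0.219, 283.821], [-1.0, -0.013, 0.004, 24.91], [-0.001, -0.219, -0.976, 1392.926], [0.0, 0.0, 0.0, 1.0]]
side 54.556518217946405 253.30287539353884 188.56590559959216 [[-0.906, -0.214, 0.365, 129.509], [-0.423, 0.485, -0.766, 908.312], [-0.013, -0.848, -0.529, 750.057], [0.0, 0.0, 0.0, 1.0]]
```

View pics/top0.png

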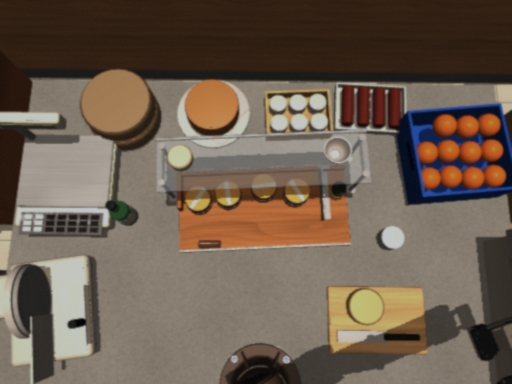

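View pics/side0.png

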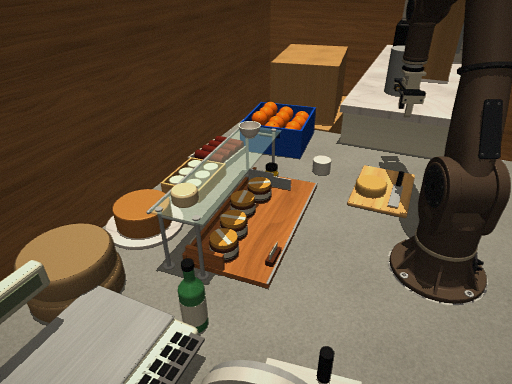

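The top view shows the board at about x 178–350, y 165–250. The lids are at about (198,200), (228,195), (263,187) and (296,192), the divider at (326,195), the ticket at (209,244) and the mustard at (339,190). The cheek is at the left. Next I'll measure these.

```bash
cat > h.py <<'E'
import numpy as np,cv2
from rig import *
def ray(d,u,v):
    f=d["image"].shape[0]/2/np.tan(np.radians(d["fov_y"]/2)); M=np.array(d["world_from_camera"])
    return M[:3,3],M[:3,:3]@np.array([(u-d["cx"])/f,(v-d["cy"])/f,1])
def onz(d,u,v,z):
    o,r=ray(d,u,v); return (o+r*(z-o[2])/r[2])
def proj(d,p):
    M=np.array(d["world_from_camera"]); q=M[:3,:3].T@(np.asarray(p)-M[:3,3])
    f=d["image"].shape[0]/2/np.tan(np.radians(d["fov_y"]/2)); return q[0]/q[2]*f+d["cx"],q[1]/q[2]*f+d["cy"]
E
python3 - <<'E'
from h import *
d=get_image("top"); im=d["image"]; hsv=cv2.cvtColor(im,cv2.COLOR_RGB2HSV)
c=cv2.resize(im[120:260,150:400],None,fx=3.2,fy=3.2,interpolation=cv2.INTER_CUBIC)
cv2.imwrite("pics/topc.png",c[...,::-1])
d=get_image("side"); im=d["image"]
c=cv2.resize(im[120:290,150:330],None,fx=3.5,fy=3.5,interpolation=cv2.INTER_CUBIC)
cv2.imwrite("pics/sidec.png",c[...,::-1])
for p in [(200,200),(228,195),(263,187),(296,192),(215,225),(215,190),(300,225),(300,178),(326,205),(200,244)]: print(p,hsv[p[1],p[0]])
E
```

```text
(200, 200) [ 23 143 192]
(228, 195) [ 16  56 119]
(263, 187) [ 18  57 121]
(296, 192) [ 16  76 114]
(215, 225) [ 12 175 162]
(215, 190) [ 14 163  97]
(300, 225) [ 11 176 158]
(300, 178) [ 13  85 126]
(326, 205) [ 16  25 190]
(200, 244) [ 11 109  94]
```

View pics/topc.png

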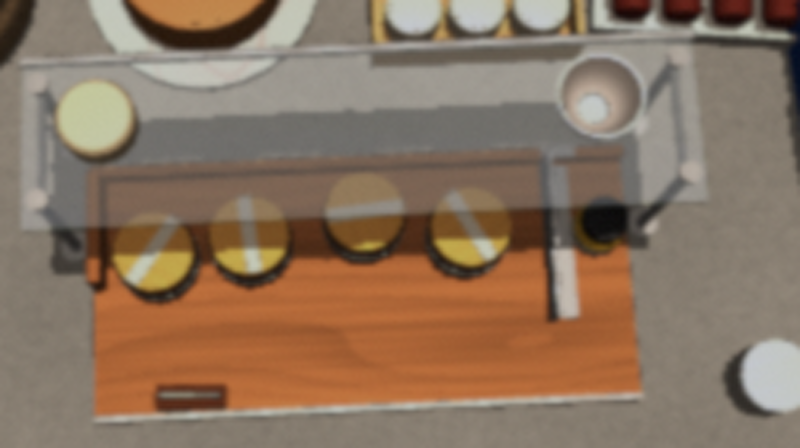

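View pics/sidec.png

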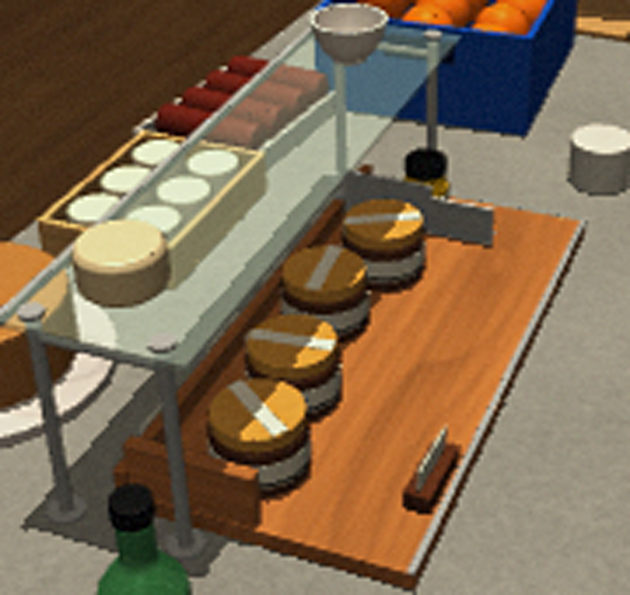

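The crops show four lids at top-crop (155,253), (250,236), (365,212) and (470,228). The divider's tail is at (560,290) and the near board corners are at (95,414) and (640,393). The side crop agrees, with near corners at (412,573) and (584,222).

```bash
cat > fit.py <<'E'
from h import *
from scipy.optimize import least_squares
t=get_image("top"); s=get_image("side")
T=lambda u,v:(u/3.2+150-.35,v/3.2+120-.35); S=lambda u,v:(u/3.5+150-.35,v/3.5+120-.35)
obs=[(t,(-130,265,18),T(95,414)),(t,(-130,-285,18),T(640,393)),(t,(28,300,198),T(22,229)),(t,(28,-320,198),T(707,201)),(t,(188,300,198),T(20,62)),(t,(188,-320,198),T(692,38)),
(s,(-130,265,18),S(412,573)),(s,(-130,-285,18),S(584,222))]
def W(p,q):
    c,n=np.cos(p[2]),np.sin(p[2]); return np.array([p[0]+c*q[0]-n*q[1],p[1]+n*q[0]+c*q[1],q[2]])
r=lambda p:np.concatenate([np.array(proj(d,W(p,q)))-o for d,q,o in obs])
R=least_squares(r,[550,0,0],loss="soft_l1",x_scale=[10,10,.02]); p=R.x
print("shelf",p,np.degrees(p[2])); print(np.round(r(p).reshape(-1,2),1).tolist())
np.save("shelf.npy",p)
def toS(w):
    c,n=np.cos(p[2]),np.sin(p[2]); a=w[0]-p[0];b=w[1]-p[1]; return np.round([c*a+n*b,-n*a+c*b],1)
g=cv2.resize(t["image"][120:260,150:400],None,fx=3.2,fy=3.2,interpolation=cv2.INTER_CUBIC)
C=cv2.HoughCircles(cv2.cvtColor(g,cv2.COLOR_RGB2GRAY),cv2.HOUGH_GRADIENT_ALT,1.5,60,param1=120,param2=.4,minRadius=36,maxRadius=45)
print(None if C is None else np.round(C).astype(int).tolist())
for n,u,v in [("j1",155,253),("j2",250,236),("j3",365,212),("j4",470,228)]:
    w=onz(t,*T(u,v),80); print(n,np.round(w[:2]),toS(w))
for n,u,v in [("s1",258,415),("s2",291,347),("s3",325,275),("s4",383,221)]:
    w=onz(s,*S(u,v),80); print(n,np.round(w[:2]),toS(w))
for n,u,v,z in [("ticket",190,394,36),("tail end top",552,321,63),("foot end",578,318,20),("div face top",549,262,63),("cheek in end",105,288,18),("mustard",602,220,80)]:
    w=onz(t,*T(u,v),z); print(n,np.round(w[:2]),toS(w))
w=onz(s,*S(492,208),63); print("tail top side",toS(w))
for q in [(-47,-206,63),(3,250,70),(76,0,18),(-30,-211,41)]: print(q,W(p,q),np.round([proj(t,W(p,q))]))
E
python3 fit.py
```

```text
shelf [5.44836768e+02 5.49962634e+00 5.54802868e-02] 3.178786281225528
[[-0.5, 2.1], [0.5, 1.5], [-0.7, -0.3], [0.5, -0.3], [0.4, -0.9], [-0.3, -1.7], [0.1, 0.2], [0.5, -0.4]]
[[[603, 96, 41], [152, 252, 40], [93, 112, 40], [471, 226, 39], [366, 212, 39], [250, 236, 39]]]
j1 [560. 200.] [ 25.6 193.5]
j2 [578. 107.] [38.8 99.8]
j3 [604.  -6.] [ 58.3 -14.5]
j4 [ 589. -109.] [  37.8 -117.1]
s1 [557. 211.] [ 23.7 204.9]
s2 [575. 120.] [ 36.8 112.5]
s3 [599.   7.] [53.8 -1.1]
s4 [ 589. -103.] [  38.2 -111.2]
ticket [426. 165.] [-109.3  166.1]
tail end top [ 500. -191.] [ -55.4 -193.6]
foot end [ 511. -224.] [ -46.9 -227.5]
div face top [ 559. -189.] [   3.8 -195.2]
cheek in end [535. 258.] [  4.6 252.6]
mustard [ 599. -240.] [  40.4 -247.7]
tail top side [ -47.9 -201.4]
(-47, -206, 63) [ 509.33216053 -202.78965054   63.        ] [[326. 217.]]
(3, 250, 70) [533.96919457 255.28132273  70.        ] [[181. 207.]]
(76, 0, 18) [620.71983143   9.71396536  18.        ] [[259. 185.]]
(-30, -211, 41) [ 526.58326285 -206.83927626   41.        ] [[326. 213.]]
```

The shelf is at about (545, 5.5) with yaw 3.2°. In the shelf frame the jars are at about (26,194), (39,100), (58,-15) and (38,-117). My plan is to tilt the tool 40° so it reaches under the pane, then push each jar with two part-open fingertips so it stays centred.

```bash
cat > plan.py <<'E'
import numpy as np,sys
from scipy.spatial.transform import Rotation as R
from rig import get_state
p=np.load("shelf.npy"); c,n=np.cos(p[2]),np.sin(p[2])
W=lambda x,y,z:np.array([p[0]+c*x-n*y,p[1]+n*x+c*y,z])
def toS(w): a,b=w[0]-p[0],w[1]-p[1]; return np.round([c*a+n*b,-n*a+c*b,w[2]],1)
def rv(tilt): # from current orientation
    t=R.from_rotvec(np.radians(tilt)*np.array([-n,c,0]))*R.from_euler("z",p[2])*R.from_euler("x",np.pi)
    return (t*R.from_euler("xyz",get_state()["eef_rot"],degrees=True).inv()).as_rotvec().round(3)
E
python3 - <<'E'
from plan import *
t=np.array(get_state()["tcp_pos"]); print(rv(-40),np.degrees(np.linalg.norm(rv(-40))))
for q in [(-60,-117,235),(-60,-117,48)]: print(W(*q).round(),(W(*q)-t).round())
print(c,n)
E
```

```text
[ 0.128 -0.688 -0.247] 42.52014723382808
[ 491. -115.  235.] [299. 480.   9.]
[ 491. -115.   48.] [ 299.  480. -178.]
0.9984613636158887 0.05545182924214706
```

Emit:
play_rows --pt "30 48 10 0 0 0 -0.13" --pt "60 96 10 0.013 -0.069 -0.025 -0.13" --pt "90 144 10 0.026 -0.138 -0.049 -0.13" --pt "120 192 10 0.039 -0.207 -0.074 -0.13" --pt "150 240 10 0.051 -0.276 -0.099 -0.13" --pt "180 288 10 0.064 -0.345 -0.124 -0.13" --pt "210 336 10 0.077 -0.414 -0.148 -0.13" --pt "240 384 10 0.09 -0.483 -0.173 -0.13" --pt "270 432 10 0.103 -0.552 -0.198 -0.13" --pt "299 480 10 0.116 -0.621 -0.222 -0.13" --pt "299 480 10 0.128 -0.688 -0.247 -0.13" --pt "299 480 10 0.128 -0.688 -0.247 -0.13"

```text
time: 1.8
tcp_pos: [491.0, -113.7, 236.5]
eef_rot: [180.0, -40.0, 3.2]
wrist_force: [0.1, -0.9, 1.0]
gripper_width: 40.2
grip_force: 0.0
```

Emit:
play_rows --pt "0 -1 -30 0 0 0 -0.13" --pt "0 -1 -60 0 0 0 -0.13" --pt "0 -1 -90 0 0 0 -0.13" --pt "0 -1 -115 0 0 0 -0.13" --pt "0 -1 -140 0 0 0 -0.13" --pt "0 -1 -160 0 0 0 -0.13" --pt "0 -1 -175 0 0 0 -0.13" --pt "0 -1 -188 0 0 0 -0.13" --pt "0 -1 -188 0 0 0 -0.13"

```text
time: 2.92
tcp_pos: [437.1, -131.9, 181.7]
eef_rot: [-178.3, -38.3, 3.3]
wrist_force: [-1.2, -0.4, 0.3]
gripper_width: 39.9
grip_force: 0.0
```

Run:
```python
from h import *
a=get_image("side")["image"][100:290,150:350]; b=get_image("top")["image"][130:260,170:360]
a=cv2.resize(a,(400,380),interpolation=cv2.INTER_CUBIC); b=cv2.resize(b,(400,274),interpolation=cv2.INTER_CUBIC)
b=cv2.copyMakeBorder(b,0,106,0,0,cv2.BORDER_CONSTANT)
cv2.imwrite("pics/c1.png",np.hstack([a,b])[...,::-1])
```

```text
(no output)
```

View pics/c1.png

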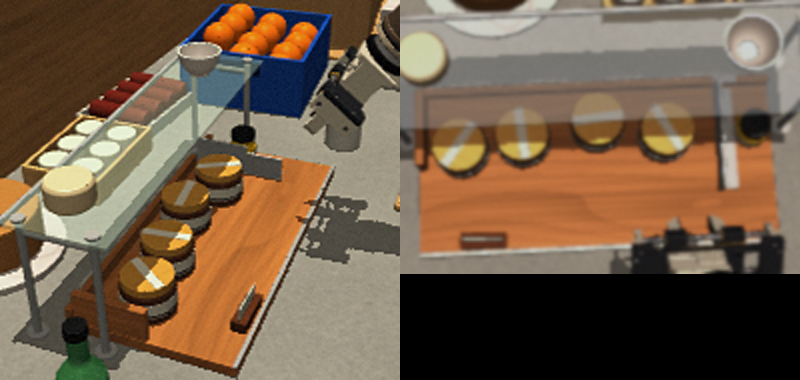

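The gripper hangs off the robot's edge at about (340,110) in the left half. It stopped short of the commanded pose, so I'll check the joints.

Run:
```python
from rig import *
s=get_state();print(s["joint_pos"],s["tcp_pos"],s["joint_velocities"])
```

```text
[ 93.27790752  12.54888928 -72.57498594 140.68502904 -75.48820556
   6.74682608  11.99267579] [ 436.95565875 -132.16707757  181.68463435] [ 0.10531719 -0.17740496 -0.10544546 -0.12092602 -0.0143032   0.06966163
 -0.39799684]
```

The arm is at the limits of joints 3, 5 and 6, so it can't take the 40° tilt this close in. I'll identify a small kinematic model from the two known poses and use it to find a feasible tilt.

```bash
cat > kin.py <<'E'
import numpy as np
from scipy.spatial.transform import Rotation as R
from scipy.optimize import least_squares
def fk(q,P,sg,off):
    d1,d3,a3,a4,d5,a6,d7,y0,y7=P; q=np.radians(np.array(q)*sg+off)
    T=np.eye(4)
    q=q.copy(); q[0]+=y0; q[6]+=y7
    for al,a,d,t in zip([0,-90,90,90,90,90,-90],[0,0,0,a3,a4,0,a6],[d1,0,d3,0,d5,0,d7],q):
        A=np.eye(4); A[:3,:3]=(R.from_euler("x",al,degrees=True)*R.from_euler("z",t)).as_matrix()
        A[0,3]=a; A[:3,3]=[a,-np.sin(np.radians(al))*d,np.cos(np.radians(al))*d]
        T=T@A
    return T
LO=np.array([-149.89,-25.12,-72.63,4.76,-75.54,6.69,-157.13]);HI=np.array([149.89,119.58,75.52,147.25,255.54,114.76,157.13])
E
python3 - <<'E'
from kin import *
import itertools
D=[([66.2,24.895,1.432,90.138,-.665,64.973,-4.303],[192.304,-594.694,226.742],[-179.95,0,17.9])]
from rig import get_state
s=get_state(); D.append((s["joint_pos"],s["tcp_pos"],s["eef_rot"]))
best=[]
for s3,s5,s7,m4 in itertools.product([1,-1],[1,-1],[1,-1],[0,1]):
  for o5 in (0,180):
    for s6 in (1,-1):
     sg=np.array([1,1,s3,-1 if m4 else 1,s5,s6,s7]);off=np.array([0,0,0,180 if m4 else 0,o5,0,0])
     def r(P):
        e=[]
        for q,t,o in D:
            T=fk(q,P,sg,off); e+=list((T[:3,3]-t)/5)
            e+=list((R.from_matrix(T[:3,:3])*R.from_euler("xyz",o,degrees=True).inv()).as_rotvec()*100)
        return np.array(e)
     for y0 in(-2.4,):
      for y7 in (0,1.57,3.14,-1.57):
        f=least_squares(r,[300,320,30,30,340,50,250,y0,y7],x_scale=[100]*7+[.3,.3],max_nfev=200)
        best.append((f.cost,sg,off,f.x.round(3)))
best.sort(key=lambda b:b[0])
for b in best[:6]: print(b[0],b[1].tolist(),b[2].tolist(),b[3].tolist())
E
```

```text
333.39861997922253 [1, 1, -1, -1, -1, -1, 1] [0, 0, 0, 180, 180, 0, 0] [5525.131, 42495.362, -32284.653, -4898.874, 7581.614, -7053.454, 49785.808, -3.157, 1.053]
333.39861997922526 [1, 1, -1, -1, -1, -1, 1] [0, 0, 0, 180, 180, 0, 0] [-157940.635, -10700.458, 74282.788, 47994.106, -35313.487, 50730.348, -140712.003, -3.157, -5.23]
333.39861998546735 [1, 1, -1, -1, -1, -1, 1] [0, 0, 0, 180, 180, 0, 0] [-48370.176, 24956.508, 2851.041, 12540.148, -6561.068, 11998.091, -13022.053, -3.157, 1.053]
333.3986200178157 [1, 1, -1, -1, -1, 1, 1] [0, 0, 0, 180, 0, 0, 0] [-170220.73, -14696.7, 82288.486, 51967.604, -38535.909, -55071.259, -155022.83, -3.157, 4.194]
333.39862003646886 [1, 1, -1, -1, -1, 1, 1] [0, 0, 0, 180, 0, 0, 0] [-128600.245, -1152.359, 55155.044, 38500.37, -27614.264, -40358.76, -106519.636, -3.157, -2.089]
333.3986200790998 [1, 1, -1, -1, -1, 1, 1] [0, 0, 0, 180, 0, 0, 0] [73359.097, 64570.215, -76507.317, -26848.06, 25381.945, 31032.202, 128837.352, -3.157, -2.089]
```

Run:
```python
from kin import *
import itertools
from rig import get_state
s=get_state()
D=[([66.2,24.895,1.432,90.138,-.665,64.973,-4.303],[-179.95,0,17.9]),(s["joint_pos"],s["eef_rot"])]
Q=[R.from_euler("xyz",o,degrees=True) for _,o in D]
out=[]
# vertical-plane axes: j1 z, j2 y, j3 z, j4 y, j5 z, j6 y, j7 z
for sg in itertools.product([1,-1],repeat=7):
  for o4,o6 in itertools.product((0,90,180,-90),repeat=2):
   for o2 in (0,):
    M=[R.from_euler("ZYZYZYZ",np.array(q)*sg+[0,o2,0,o4,0,o6,0],degrees=True) for q,_ in D]
    # Rz(a) M Rz(b) = Q : match both
    def r(p): return np.concatenate([(R.from_euler("z",p[0])*m*R.from_euler("z",p[1])*k.inv()).as_rotvec() for m,k in zip(M,Q)])
    # quick test: tilt must match
    if max(abs(m.as_matrix()[2,2]-k.as_matrix()[2,2]) for m,k in zip(M,Q))>.03: continue
    for a in np.arange(-3,3.2,1.5):
      f=least_squares(r,[a,0]); out.append((f.cost,sg,o2,o4,o6,np.degrees(f.x).round(2)))
out.sort(key=lambda b:b[0])
for b in out[:8]: print(b)
```

```text
Traceback (most recent call last):
  File "scipy/spatial/transform/_rotation.pyx", line 1413, in scipy.spatial.transform._rotation.Rotation.from_euler
ValueError: Expected axis specification to be a non-empty string of upto 3 characters, got ZYZYZYZ
```

Run:
```python
from kin import *
import itertools
from rig import get_state
s=get_state()
D=[([66.2,24.895,1.432,90.138,-.665,64.973,-4.303],[-179.95,0,17.9]),(s["joint_pos"],s["eef_rot"])]
Q=[R.from_euler("xyz",o,degrees=True) for _,o in D]
E=lambda v:R.from_euler("ZYZ",v[:3],degrees=True)*R.from_euler("YZY",v[3:6],degrees=True)*R.from_euler("Z",v[6],degrees=True)
out=[]
for sg in itertools.product([1,-1],repeat=7):
  for o4,o6 in itertools.product((0,90,180,-90),repeat=2):
    M=[E(np.array(q)*sg+[0,0,0,o4,0,o6,0]) for q,_ in D]
    t=max(abs(m.as_matrix()[2,2]-k.as_matrix()[2,2]) for m,k in zip(M,Q))
    if t>.05: continue
    r=lambda p: np.concatenate([(R.from_euler("z",p[0])*m*R.from_euler("z",p[1])*k.inv()).as_rotvec() for m,k in zip(M,Q)])
    for a in np.arange(-3,3.2,1.5):
      f=least_squares(r,[a,0]); out.append((f.cost,sg,o4,o6,np.degrees(f.x).round(2)))
out.sort(key=lambda b:b[0])
print(len(out))
for b in out[:10]: print(b)
```

```text
320
(np.float64(4.369699393693805e-07), (-1, 1, -1, 1, 1, 1, -1), 180, 180, array([-0., 90.]))
(np.float64(4.369699393693952e-07), (-1, 1, -1, 1, 1, 1, -1), 180, 180, array([360.,  90.]))
(np.float64(4.3696993936940093e-07), (-1, 1, -1, 1, 1, 1, -1), 180, 180, array([-0., 90.]))
(np.float64(4.3696993936940395e-07), (-1, 1, -1, 1, 1, 1, -1), 180, 180, array([-0., 90.]))
(np.float64(4.3696993936940893e-07), (-1, 1, -1, 1, 1, 1, -1), 180, 180, array([-0., 90.]))
(np.float64(4.3696993936981e-07), (-1, 1, -1, 1, -1, 1, -1), 0, 0, array([-0., 90.]))
(np.float64(4.36969939369812e-07), (-1, 1, -1, 1, -1, 1, -1), 0, 0, array([360.,  90.]))
(np.float64(4.3696993936981233e-07), (-1, -1, -1, -1, 1, -1, -1), 180, 180, array([180., -90.]))
(np.float64(4.3696993936983133e-07), (-1, 1, -1, 1, -1, 1, -1), 0, 0, array([-0., 90.]))
(np.float64(4.369699393698318e-07), (-1, -1, -1, -1, 1, -1, -1), 180, 180, array([-180.,  -90.]))
```

The orientation chain is identified exactly as Z Y Z Y Z Y Z, with zero straight up. I'll back out upward and collect more poses for the link lengths.

Emit:
play_rows --pt "0 0 40 0 0 0 -0.13" --pt "0 0 80 0 0 0 -0.13" --pt "0 0 120 0 0 0 -0.13" --pt "0 0 160 0 0 0 -0.13" --pt "0 0 160 0 0 0 -0.13"

```text
time: 3.65
tcp_pos: [438.1, -133.2, 344.4]
eef_rot: [-178.7, -38.5, 3.5]
wrist_force: [0.3, -0.2, -0.5]
gripper_width: 39.8
grip_force: 0.0
```

Run:
```python
from rig import *
s=get_state();print(s["joint_pos"].tolist(),s["tcp_pos"].tolist(),s["eef_rot"].tolist())
```

```text
[92.02264426728344, -15.885369957570498, -48.83866929695594, 125.65459859950128, -55.194317844202246, 49.69726536561966, -12.777814975657696] [438.0638526099734, -133.15795488763337, 344.438342088278] [-178.74547380604068, -38.455553384747134, 3.472678565154585]
```

```bash
cat > kin.py <<'E'
import numpy as np
from scipy.spatial.transform import Rotation as R
from scipy.optimize import least_squares
LO=np.array([-149.89,-25.12,-72.63,4.76,-75.54,6.69,-157.13]);HI=np.array([149.89,119.58,75.52,147.25,255.54,114.76,157.13])
SG=np.array([-1,1,-1,1,-1,1,-1])
def rots(q):
    v=np.array(q)*SG; r=[];c=R.identity()
    for a,x in zip("ZYZYZYZ",v): c=c*R.from_euler(a,x,degrees=True); r.append(c)
    return r
def basis(q):  # columns: d1 | after j1 x | after j3 x,z | after j5 x,z | after j6/7 x,z
    r=[c.as_matrix() for c in rots(q)]
    return np.c_[[0,0,1],r[0][:,0],r[2][:,0],r[2][:,2],r[4][:,0],r[4][:,2],r[5][:,0],r[5][:,2]]
def ori(q): return rots(q)[-1]*R.from_euler("z",90,degrees=True)
E
cat > data.py <<'E'
D=[([66.2,24.895,1.432,90.138,-.665,64.973,-4.303],[192.304,-594.694,226.742]),
([93.27790752,12.54888928,-72.57498594,140.68502904,-75.48820556,6.74682608,11.99267579],[436.95565875,-132.16707757,181.68463435]),
([92.02264426728344,-15.885369957570498,-48.83866929695594,125.65459859950128,-55.194317844202246,49.69726536561966,-12.777814975657696],[438.0638526099734,-133.15795488763337,344.438342088278])]
E
python3 - <<'E'
from kin import *
from data import D
A=np.vstack([basis(q) for q,_ in D]);b=np.concatenate([t for _,t in D])
for cols in [[0,3,5,7],[0,2,3,4,5,7],[0,3,5,6,7],[0,2,3,4,5,6,7],list(range(8))]:
    x,res,rk,sv=np.linalg.lstsq(A[:,cols],b,rcond=None)
    print(cols,x.round(1),"rms",np.sqrt(np.mean((A[:,cols]@x-b)**2)).round(2),sv[-1].round(3))
E
```

```text
[0, 3, 5, 7] [210.4 557.6 430.3 296.8] rms 18.67 0.367
[0, 2, 3, 4, 5, 7] [197.1  29.  545.8  -2.2 403.5 283. ] rms 17.84 0.293
[0, 3, 5, 6, 7] [219.8 550.5 417.  -12.3 308.2] rms 18.28 0.327
[0, 2, 3, 4, 5, 6, 7] [192.8  32.5 546.4  -4.2 403.2   4.  279.6] rms 17.83 0.201
[0, 1, 2, 3, 4, 5, 6, 7] [164.6 -51.5  57.5 543.   -4.9 392.  -36.  247. ] rms 17.39 0.134
```

```bash
cat >> kin.py <<'E'
NAMES="d1z 1x 1y 2y 3x 3y 3z 4x 4y 5x 5y 5z 6x 6y 6z".split()
def basis(q):
    r=[c.as_matrix() for c in rots(q)]; ix={"x":0,"y":1,"z":2}
    # link between joint k and k+1 is fixed in frame after joint k
    return np.c_[tuple([[0,0,1]]+[r[int(n[0])-1][:,ix[n[1]]] for n in NAMES[1:]])]
E
python3 - <<'E'
from kin import *
from data import D
import itertools
A=np.vstack([basis(q) for q,_ in D]);b=np.concatenate([t for _,t in D])
base=[NAMES.index(k) for k in("d1z","3z","5z","6z")]
o=[]
for n in (1,2,3):
  for e in itertools.combinations([i for i in range(15) if i not in base],n):
    c=base+list(e); x=np.linalg.lstsq(A[:,c],b,rcond=None)[0]; o.append((np.sqrt(np.mean((A[:,c]@x-b)**2)).round(2),[NAMES[i] for i in e],x.round(1).tolist()))
for n in (1,2,3):
    for t in sorted([t for t in o if len(t[1])==n])[:6]: print(t)
E
```

```text
(np.float64(6.33), ['1y'], [281.2, 551.3, 436.6, 368.6, -50.3])
(np.float64(6.33), ['2y'], [281.2, 551.3, 436.6, 368.6, -50.3])
(np.float64(10.15), ['5y'], [256.7, 582.6, 421.5, 362.5, -45.6])
(np.float64(10.15), ['6y'], [256.7, 582.6, 421.5, 362.5, -45.6])
(np.float64(10.25), ['3y'], [230.3, 566.1, 416.3, 338.4, -32.7])
(np.float64(10.25), ['4y'], [230.3, 566.1, 416.3, 338.4, -32.7])
(np.float64(0.05), ['1y', '3y'], [272.2, 557.3, 427.8, 370.3, -36.7, -16.6])
(np.float64(0.05), ['1y', '4y'], [272.2, 557.3, 427.8, 370.3, -36.7, -16.6])
(np.float64(0.05), ['2y', '3y'], [272.2, 557.3, 427.8, 370.3, -36.7, -16.6])
(np.float64(0.05), ['2y', '4y'], [272.2, 557.3, 427.8, 370.3, -36.7, -16.6])
(np.float64(2.11), ['1y', '5x'], [291.1, 548.3, 422.7, 396.6, -53.8, -18.6])
(np.float64(2.11), ['2y', '5x'], [291.1, 548.3, 422.7, 396.6, -53.8, -18.6])
(np.float64(0.0), ['1y', '3y', '5y'], [272.1, 557.6, 427.7, 370.4, -36.4, -16.6, -0.4])
(np.float64(0.0), ['1y', '3y', '6y'], [272.1, 557.6, 427.7, 370.4, -36.4, -16.6, -0.4])
(np.float64(0.0), ['1y', '4y', '5y'], [272.1, 557.6, 427.7, 370.4, -36.4, -16.6, -0.4])
(np.float64(0.0), ['1y', '4y', '6y'], [272.1, 557.6, 427.7, 370.4, -36.4, -16.6, -0.4])
(np.float64(0.0), ['2y', '3y', '5y'], [272.1, 557.6, 427.7, 370.4, -36.4, -16.6, -0.4])
(np.float64(0.0), ['2y', '3y', '6y'], [272.1, 557.6, 427.7, 370.4, -36.4, -16.6, -0.4])
```

The model fits to 0.05 mm. Now I'll search for feasible tilt and yaw at the push poses.

```bash
cat >> kin.py <<'E'
C=[NAMES.index(k) for k in("d1z","3z","5z","6z","1y","3y")]; L=np.array([272.2,557.3,427.8,370.3,-36.7,-16.6])
def fk(q): return basis(q)[:,C]@L
def ik(pos,Rt,q0):
    f=lambda q:np.r_[(fk(q)-pos)/10,(ori(q)*Rt.inv()).as_rotvec()*20]
    s=least_squares(f,np.clip(q0,LO+.1,HI-.1),bounds=(LO,HI),max_nfev=60,x_scale=30)
    return s.x,s.cost
E
cat > srch.py <<'E'
from kin import *
from plan import p,W
rng=np.random.default_rng(0)
start=np.array([66.2,24.9,1.4,90.1,-.7,65,-4.3])
def Rt(t,y): # tilt forward t about shelf y, then heading y
    return R.from_euler("z",p[2]+np.radians(y))*R.from_euler("y",-t,degrees=True)*R.from_euler("x",np.pi)
for t in (20,25,30,35,40,50,60):
  for y in (0,):
    row=[]
    for yy in (-117,-15,100,194):
      for x in (-50,31):
        sols=set()
        for k in range(10):
            q0=start+[-66*(k%2),0,0,0,0,0,0]+rng.normal(0,25,7)*(k>1) if k<7 else rng.uniform(LO,HI)
            q,c=ik(W(x,yy,48),Rt(t,y),q0)
            if c<.02: sols.add((round(min(np.minimum(q-LO,HI-q)),0),)+tuple(q.round(0).astype(int).tolist()))
        row.append(max(sols) if sols else None)
    print(t,y); [print("    ",r) for r in row]
E
time python3 srch.py
```

```text
20 0
     (np.float64(7.0), 39, 27, -36, 131, 61, 13, -137)
     (np.float64(9.0), -14, 30, 29, 125, -66, 20, -16)
     (np.float64(1.0), 8, 22, -16, 135, 65, 8, -157)
     (np.float64(3.0), 27, 33, -42, 123, 67, 24, -154)
     (np.float64(1.0), -49, 25, 34, 138, -75, 8, -33)
     (np.float64(4.0), -21, 26, 2, 125, 27, 10, -132)
     (np.float64(7.0), -70, 30, 47, 134, -68, 14, -52)
     (np.float64(12.0), -63, 35, 46, 124, -60, 19, -58)
25 0
     None
     (np.float64(0.0), 27, 29, -23, 126, 68, 7, -145)
     (np.float64(1.0), -13, 22, 9, 141, 199, 8, 68)
     None
     (np.float64(4.0), 2, 25, -33, 138, 99, 23, 153)
     (np.float64(0.0), -42, 29, 29, 131, 256, 7, -3)
     None
     (np.float64(1.0), -59, 32, 37, 128, -72, 8, -46)
30 0
     (np.float64(6.0), 13, 24, 0, 141, 209, 16, 76)
     (np.float64(2.0), 30, 30, -26, 130, 136, 9, 148)
     (np.float64(0.0), 41, 35, -60, 142, 116, 34, 157)
     (np.float64(9.0), 17, 29, -28, 132, 123, 17, 148)
     (np.float64(2.0), -45, 25, 24, 146, 177, 16, 71)
     None
     (np.float64(5.0), -57, 26, 21, 140, 136, 12, 99)
     (np.float64(5
[... 250 characters left out ...]
0 0
     None
     (np.float64(9.0), 24, 31, -16, 138, 185, 27, 101)
     None
     (np.float64(7.0), 16, 32, -28, 141, 155, 34, 118)
     None
     None
     (np.float64(1.0), -39, 29, -10, 146, 128, 40, 101)
     None
50 0
     None
     (np.float64(3.0), 26, 38, -16, 144, 187, 49, 103)
     None
     (np.float64(0.0), 17, 41, -29, 147, 163, 57, 112)
     None
     (np.float64(0.0), 23, 64, -73, 144, 132, 86, 142)
     None
     (np.float64(3.0), -55, 39, 17, 144, 151, 46, 76)
60 0
     None
     (np.float64(0.0), 39, 52, -31, 147, 186, 68, 119)
     None
     None
     None
     None
     None
     (np.float64(0.0), -46, 48, -2, 147, 140, 72, 80)
real	2m22.030s
user	2m22.616s
sys	0m0.064s
```

```bash
cat > srch2.py <<'E'
from kin import *
from plan import p,W
from rig import get_image,get_state
d=get_image("wrist"); s=get_state(); Rn=R.from_euler("xyz",s["eef_rot"],degrees=True)
M=np.array(d["world_from_camera"]); print("cam in tool",Rn.inv().apply(M[:3,3]-s["tcp_pos"]).round(),"cam z in tool",Rn.inv().apply(M[:3,2]).round(2))
start=np.array([66.2,24.9,1.4,90.1,-.7,65,-4.3])
def Rt(t,y,sp): # tilt t in heading y (deg from shelf x), spin about tool axis
    h=p[2]+np.radians(y)
    return R.from_rotvec(-np.radians(t)*np.array([-np.sin(h),np.cos(h),0]))*R.from_euler("z",p[2]+np.radians(sp))*R.from_euler("x",np.pi)
if __name__=="__main__":
  for yy in (-117,-15,100,194):
    out=[]
    for t in (18,22,26):
      for y in (-60,-30,0,30,60):
       for sp in (0,):
        q=start+[-66+np.clip(-yy,-120,120)/6,0,0,10,0,-10,0]; m=[]; bad=0
        for x,z,tt in [(-45,200,t*.5),(-45,90,t),(-45,32,t),(-10,32,t),(25,32,t)]:
            q,c=ik(W(x,yy,z),Rt(tt,y,sp),q); bad+=c>.02
            if z==32:m.append(min(np.minimum(q-LO,HI-q)))
        eff=np.degrees(np.arctan(np.tan(np.radians(t))*np.cos(np.radians(y))))
        if not bad: out.append((min(m).round(1),t,y,eff.round(1),q.round().astype(int).tolist()))
    print(yy); [print("   ",o) for o in sorted(out,key=lambda o:-o[3])[:7]]
E
time python3 srch2.py
```

```text
cam in tool [  75.   -1. -157.] cam z in tool [-0.27  0.    0.96]
-117
    (np.float64(26.3), 22, 60, np.float64(11.4), [23, 35, -5, 110, -33, 36, -41])
-15
100
194
    (np.float64(0.8), 18, 0, np.float64(18.0), [-50, 32, 28, 123, -31, 13, -86])
real	1m31.294s
user	1m30.302s
sys	0m0.128s
```

```bash
cat > srch3.py <<'E'
from srch2 import *
import sys
for yy in (-117,-15,100,194):
    out=[]
    for t in (25,30,35,40):
      for y in (0,20,-20):
        for j5 in (180,120,240):
          q=np.array([-np.degrees(np.arctan2(W(0,yy,0)[1],W(0,yy,0)[0])),28,0,135,j5,20,180-j5]); m=[]; bad=[]
          for x in (25,0,-20,-40):
            q,c=ik(W(x,yy,36),Rt(t,y,180),q); bad.append(c>.02); m.append(min(np.minimum(q-LO,HI-q)).round(1)); 
            if x==25: qq=q
            if bad[-1]: break
          if sum(bad)==0 or len(bad)>2: out.append((t,y,len(bad)-sum(bad),m,qq.round().astype(int).tolist()))
    print(yy); [print("   ",o) for o in sorted(out,key=lambda o:(-o[2],-min(o[3])))[:6]]
E
time timeout 500 python3 srch3.py
```

```text
cam in tool [  75.   -1. -156.] cam z in tool [-0.27  0.    0.96]
-117
    (40, 20, np.int64(4), [np.float64(7.6), np.float64(9.2), np.float64(10.4), np.float64(9.5)], [49, 38, -35, 131, 214, 14, -97])
    (40, 20, np.int64(4), [np.float64(5.5), np.float64(7.1), np.float64(8.1), np.float64(9.2)], [53, 40, -40, 130, 202, 12, -84])
    (40, 20, np.int64(4), [np.float64(4.3), np.float64(5.7), np.float64(6.7), np.float64(7.5)], [56, 42, -44, 130, 189, 11, -69])
    (35, 20, np.int64(4), [np.float64(1.9), np.float64(1.4), np.float64(0.7), np.float64(1.0)], [58, 43, -51, 127, 119, 9, -2])
    (35, 20, np.int64(4), [np.float64(0.2), np.float64(1.9), np.float64(3.3), np.float64(4.7)], [46, 36, -34, 128, 219, 7, -105])
    (30, 20, np.int64(4), [np.float64(2.8), np.float64(0.0), np.float64(0.3), np.float64(0.9)], [53, 40, -48, 125, 77, 9, 36])
-15
    (30, 20, np.int64(4), [np.float64(0.3), np.float64(1.7), np.float64(3.1), np.float64(4.3)], [21, 30, -22, 131, 202, 7, -105])
    (25, 20, np.int64(4), [np.float64(4.9), np.float64(0.0), np.float64(0.1), np.float64(0.4)], [33, 34, -41, 126, 76, 
[... 1411 characters left out ...]
-20, np.int64(4), [np.float64(18.0), np.float64(18.4), np.float64(18.7), np.float64(17.4)], [-35, 30, -3, 123, 63, 25, -2])
    (30, -20, np.int64(4), [np.float64(14.6), np.float64(15.8), np.float64(16.2), np.float64(14.3)], [-46, 31, 8, 126, 76, 21, -18])
    (30, -20, np.int64(4), [np.float64(11.2), np.float64(12.5), np.float64(13.5), np.float64(13.7)], [-51, 32, 15, 127, 74, 18, -17])
    (40, -20, np.int64(4), [np.float64(17.1), np.float64(14.8), np.float64(12.7), np.float64(10.7)], [-39, 35, -10, 130, 97, 41, -44])
    (25, -20, np.int64(4), [np.float64(9.6), np.float64(10.1), np.float64(10.3), np.float64(11.0)], [-49, 31, 15, 124, 49, 16, 10])
real	1m26.561s
user	1m26.243s
sys	0m0.144s
```

```bash
cat > opt.py <<'E'
from kin import *
from plan import p,W
import sys
SX=np.array([np.cos(p[2]),np.sin(p[2]),0])
pts=np.array([[a,b,-l] for a in(-38,38) for b in(-95,95) for l in (66,110,140,170,210)]+[[b,0,-l] for l in(140,157,175) for b in (40,92)],float)
hinge=lambda v:np.maximum(v,0)
def cost(q,pos,full=False):
    o=ori(q);t=fk(q); P=o.apply(pts)+t; xs=(P-[p[0],p[1],0])@SX; z=P[:,2]
    m=np.minimum(q-LO,HI-q)
    # glass: points near/above pane height must be at shelf x<14
    g=hinge(np.minimum(xs-14,(z-180)))/5
    low=hinge(86-z)/5
    ty=o.apply([0,1,0])@SX
    if full: return m.min(),max(np.minimum(xs-14,z-180)),z.min(),ty,o
    return np.r_[(t-pos)/2,g,low,hinge(9-m)/3,10*hinge(abs(ty)-.08)]
def run(yy,n,seeds=()):
    rng=np.random.default_rng(1); out=[]
    for k in range(n+len(seeds)):
        q0=seeds[k] if k<len(seeds) else np.clip(np.array([-yy/6,30,0,128,90,25,0])+rng.normal(0,1,7)*[30,8,25,8,60,12,40],LO+1,HI-1)
        s=least_squares(cost,q0,bounds=(LO,HI),args=(W(25,yy,36),),max_nfev=40,x_scale=20)
        if s.cost<.5:
            m,g,z,ty,o=cost(s.x,None,True); 
            a=s.x; mm=[]
            for x in (0,-25,-45):
                a,c=ik(W(x,yy,36),o,a); mm.append((c<.02)*min(np.minimum(a-LO,HI-a)).round(1))
            out.append((min(mm),round(s.cost,3),m.round(1),round(g,1),round(z),o.as_euler("xyz",degrees=True).round(),s.x.round().astype(int).tolist(),mm))
    return sorted(out,key=lambda r:-r[0])
if __name__=="__main__":
  for yy in (-117,-15,100,194):
    print(yy)
    for r in run(yy,25)[:6]: print("   ",*r)
E
time timeout 560 python3 opt.py
```

```text
-117
    14.2 0.0 14.6 0.0 86 [-179.   18.  180.] [48, 42, -58, 120, 72, 36, 32] [np.float64(14.5), np.float64(14.4), np.float64(14.2)]
    13.1 0.0 16.2 0.0 86 [-179.   18.  180.] [35, 34, -39, 121, 59, 23, 42] [np.float64(15.5), np.float64(14.2), np.float64(13.1)]
    0.0 0.0 13.1 0.0 86 [-179.   18.  180.] [31, 32, -33, 121, 53, 20, 46] [np.float64(0.0), np.float64(0.0), np.float64(0.0)]
    0.0 0.0 12.7 0.0 86 [-179.   18.  180.] [31, 32, -32, 121, 52, 19, 47] [np.float64(0.0), np.float64(0.0), np.float64(0.0)]
    0.0 0.0 9.0 0.0 86 [-179.   18. -179.] [23, 30, -22, 121, 38, 16, 60] [np.float64(0.0), np.float64(0.0), np.float64(0.0)]
    0.0 0.0 12.6 0.0 86 [-179.   18. -179.] [31, 32, -32, 121, 51, 19, 50] [np.float64(12.0), np.float64(0.0), np.float64(9.6)]
-15
    11.7 0.0 12.0 -0.0 86 [-179.   18. -179.] [37, 42, -61, 122, 75, 41, 18] [np.float64(11.9), np.float64(11.8), np.float64(11.7)]
    0.0 0.0 11.9 0.0 86 [-179.   18.  180.] [14, 30, -26, 124, 57, 19, 30] [np.float64(0.0), np.float64(0.0), np.float64(0.0)]
    0.0 0.0 10.5 0.0 86 [-179.   18.  180.] [11, 29, -23, 124,
[... 1340 characters left out ...]
t64(19.4)]
    19.2 0.0 20.6 0.0 86 [ 179.   18. -175.] [-5, 33, -32, 120, 61, 27, 10] [np.float64(20.3), np.float64(19.7), np.float64(19.2)]
    18.0 0.0 19.4 0.0 86 [ 179.   18. -174.] [-6, 32, -30, 120, 60, 26, 12] [np.float64(18.9), np.float64(18.6), np.float64(18.0)]
    0.0 0.0 12.7 -0.0 86 [-179.   18.  180.] [-27, 29, -6, 120, 41, 19, 21] [np.float64(0.0), np.float64(0.0), np.float64(12.0)]
    0.0 0.0 10.1 0.0 86 [ 179.   18. -175.] [-23, 29, -8, 121, 40, 17, 28] [np.float64(0.0), np.float64(0.0), np.float64(0.0)]
    0.0 0.0 14.3 0.0 86 [-179.   18.  180.] [-23, 30, -10, 120, 46, 21, 17] [np.float64(0.0), np.float64(0.0), np.float64(13.3)]
real	1m10.913s
user	1m11.421s
sys	0m0.112s
```

One tool orientation works for all four jars with more than 12° of joint margin: about 18–20° forward tilt, with the tool turned 180° so the camera faces away from the glass. Next I'll plan the reconfiguration path above the board.

```bash
cat > path.py <<'E'
from opt import *
from rig import get_state
RT=R.from_euler("z",p[2]+np.pi)*R.from_euler("y",20,degrees=True)*R.from_euler("x",np.pi)
# tilt check: tool z should have + shelf x
if __name__=="__main__":
    print("toolz·sx",RT.apply([0,0,1])@SX, "cam dir",RT.apply([1,0,0])@SX)
    s=get_state(); q0=np.array(s["joint_pos"])
    qA=np.array([48,42,-58,120,72,36,32.]); 
    for x,z in((25,36),(-45,36),(-55,120),(-70,230)):
        qA,c=ik(W(x,-117,z),RT,qA); print(x,z,c.round(4),qA.round(),min(np.minimum(qA-LO,HI-qA)).round())
    o0=ori(q0);t0=fk(q0); print("fk err",(t0-s["tcp_pos"]).round(1))
    for k in np.linspace(0,1,9)[1:]:
        q=q0+k*(qA-q0); r=(ori(q)*o0.inv()).as_rotvec(); print(k,(fk(q)-t0).round().tolist(),r.round(2).tolist(),"z",fk(q).round(), "q",q.round())
E
python3 path.py
```

```text
toolz·sx 0.34202014332566877 cam dir -0.9396926207859084
25 36 0.0002 [ 50.  42. -59. 121.  74.  33.  35.] 14.0
-45 36 0.0422 [ 54.  38. -59. 129.  76.  29.  31.] 13.0
-55 120 0.0 [ 66.  32. -73. 126.  57.  35.  48.] 0.0
-70 230 0.0386 [ 75.  14. -73. 119.  19.  38.  85.] 0.0
fk err [-0.  -0.1  0.1]
0.125 [-13.0, 9.0, -30.0] [-0.18, 0.08, 0.32] z [ 424. -123.  311.] q [ 90. -12. -52. 125. -46.  48.  -0.]
0.25 [-23.0, 14.0, -55.0] [-0.36, 0.13, 0.66] z [ 413. -119.  287.] q [ 88.  -8. -55. 124. -37.  47.  12.]
0.375 [-29.0, 14.0, -74.0] [-0.54, 0.15, 1.01] z [ 408. -118.  267.] q [ 85.  -4. -58. 123. -28.  45.  24.]
0.5 [-29.0, 12.0, -89.0] [-0.71, 0.15, 1.37] z [ 408. -120.  252.] q [ 83.  -1. -61. 123. -18.  44.  36.]
0.625 [-21.0, 10.0, -100.0] [-0.89, 0.12, 1.72] z [ 416. -122.  241.] q [ 81.   3. -64. 122.  -9.  42.  48.]
0.75 [-5.0, 9.0, -108.0] [-1.08, 0.06, 2.08] z [ 431. -124.  234.] q [ 79.   7. -67. 121.   0.  41.  61.]
0.875 [17.0, 10.0, -112.0] [-1.28, -0.02, 2.42] z [ 454. -122.  230.] q [ 77.  11. -70. 120.   9.  40.  73.]
1.0 [46.0, 17.0, -112.0] [-1.51, -0.12, 2.74] z [ 483. -115.  229.] q [ 75.  14. -73. 119.  19.  38.  85.]
```

```bash
cat >> kin.py <<'E'
def ikr(pos,Rt,q0,w=.01,hm=12):
    f=lambda q:np.r_[(fk(q)-pos)/2,(ori(q)*Rt.inv()).as_rotvec()*100,w*(q-q0),.3*np.maximum(hm-np.minimum(q-LO,HI-q),0)]
    s=least_squares(f,np.clip(q0,LO+.1,HI-.1),bounds=(LO,HI),max_nfev=100,x_scale=20)
    return s.x,np.linalg.norm(fk(s.x)-pos)
E
cat > path2.py <<'E'
from path import *
s=get_state(); q0=np.array(s["joint_pos"])
qs=[]
q=np.array([48,42,-58,120,72,36,32.])
for x,z in((25,36),(-45,36),(-45,90),(-50,140),(-50,190),(-50,230)):
    q,c=ikr(W(x,-117,z),RT,q); qs.append(q); print(x,z,c.round(2),q.round(),min(np.minimum(q-LO,HI-q)).round())
qA=qs[-1]; o0=ori(q0);t0=fk(q0)
for k in np.linspace(0,1,9)[1:]:
    q=q0+k*(qA-q0); r=(ori(q)*o0.inv()).as_rotvec(); print(k,(fk(q)-t0).round().tolist(),r.round(2).tolist(),"z",fk(q).round(), "q",q.round())
E
python3 path2.py
```

```text
25 36 0.0 [ 50.  42. -59. 121.  74.  33.  34.] 14.0
-45 36 0.0 [ 54.  38. -59. 130.  79.  29.  28.] 13.0
-45 90 0.01 [ 57.  30. -61. 127.  59.  28.  46.] 12.0
-50 140 0.01 [ 60.  23. -61. 125.  39.  28.  65.] 12.0
-50 190 0.01 [ 62.  17. -61. 121.  23.  32.  81.] 12.0
-50 230 0.0 [ 64.  12. -61. 118.  13.  37.  90.] 12.0
0.125 [-9.0, 7.0, -24.0] [-0.19, 0.06, 0.32] z [ 427. -126.  318.] q [ 89. -12. -50. 125. -47.  48.   0.]
0.25 [-16.0, 10.0, -44.0] [-0.38, 0.1, 0.65] z [ 421. -123.  297.] q [ 85.  -9. -52. 124. -38.  46.  13.]
0.375 [-17.0, 9.0, -61.0] [-0.57, 0.12, 1.0] z [ 419. -123.  280.] q [ 82.  -5. -53. 123. -30.  45.  26.]
0.5 [-13.0, 8.0, -75.0] [-0.75, 0.12, 1.35] z [ 423. -125.  266.] q [ 78.  -2. -55. 122. -21.  43.  39.]
0.625 [-3.0, 6.0, -87.0] [-0.93, 0.09, 1.7] z [ 434. -126.  254.] q [ 75.   2. -56. 121. -13.  41.  52.]
0.75 [14.0, 6.0, -97.0] [-1.12, 0.04, 2.05] z [ 451. -126.  244.] q [ 71.   5. -58. 120.  -4.  40.  64.]
0.875 [37.0, 10.0, -105.0] [-1.31, -0.03, 2.4] z [ 473. -123.  236.] q [ 68.   9. -59. 119.   4.  38.  77.]
1.0 [65.0, 18.0, -111.0] [-1.52, -0.13, 2.74] z [ 501. -114.  230.] q [ 64.  12. -61. 118.  13.  37.  90.]
```

Emit:
play_rows --pt "-5 4 -12 -0.1 0.03 0.16 -0.4" --pt "-9 7 -24 -0.19 0.06 0.32 -0.4" --pt "-13 9 -34 -0.28 0.08 0.48 -0.4" --pt "-16 10 -44 -0.38 0.1 0.65 -0.4" --pt "-17 10 -52 -0.47 0.11 0.82 -0.4" --pt "-17 9 -61 -0.57 0.12 1.0 -0.4" --pt "-16 9 -68 -0.66 0.12 1.17 -0.4" --pt "-13 8 -75 -0.75 0.12 1.35 -0.4" --pt "-13 8 -75 -0.75 0.12 1.35 -0.4" --pt "-13 8 -75 -0.75 0.12 1.35 -0.4"

```text
time: 5.0
tcp_pos: [423.6, -123.8, 266.2]
eef_rot: [158.7, -4.3, 92.9]
wrist_force: [0.6, 0.5, 0.4]
gripper_width: 27.7
grip_force: 0.0
```

```bash
python3 path2.py; python3 -c "
from rig import *;print(get_state()['joint_pos'].round(1))"
```

```text
25 36 0.0 [ 50.  42. -59. 121.  74.  33.  34.] 14.0
-45 36 0.0 [ 54.  38. -59. 130.  79.  29.  28.] 13.0
-45 90 0.01 [ 57.  30. -61. 127.  59.  28.  46.] 12.0
-50 140 0.01 [ 60.  23. -61. 125.  39.  28.  65.] 12.0
-50 190 0.01 [ 62.  17. -61. 121.  23.  32.  81.] 12.0
-50 230 0.0 [ 64.  12. -61. 118.  13.  37.  90.] 12.0
0.125 [4.0, -1.0, -6.0] [-0.08, 0.0, 0.18] z [ 428. -125.  260.] q [ 78.   0. -57. 121. -17.  42.  45.]
0.25 [10.0, -2.0, -11.0] [-0.16, -0.0, 0.37] z [ 434. -126.  255.] q [ 76.   2. -58. 121. -12.  42.  51.]
0.375 [18.0, -3.0, -16.0] [-0.23, -0.01, 0.55] z [ 442. -126.  250.] q [ 74.   4. -58. 120.  -8.  41.  58.]
0.5 [27.0, -2.0, -21.0] [-0.31, -0.01, 0.74] z [ 451. -126.  245.] q [ 72.   5. -59. 120.  -4.  40.  64.]
0.625 [38.0, -1.0, -25.0] [-0.38, -0.02, 0.92] z [ 462. -125.  241.] q [ 70.   7. -59. 119.   0.  39.  71.]
0.75 [50.0, 1.0, -29.0] [-0.46, -0.04, 1.11] z [ 474. -123.  237.] q [ 68.   9. -60. 119.   5.  38.  77.]
0.875 [63.0, 5.0, -33.0] [-0.53, -0.05, 1.3] z [ 487. -119.  233.] q [ 66.  11. -60. 118.   9.  37.  84.]
1.0 [78.0, 10.0, -36.0] [-0.61, -0.07, 1.48] z [ 501. -114.  230.] q [ 64.  12. -61. 118.  13.  37.  90.]
[ 79.9  -1.5 -56.8 121.7 -20.7  43.3  38.2]
```

Tracking is excellent. I'll continue.

Emit:
play_rows --pt "4 -1 -6 -0.08 0 0.18 -0.4" --pt "10 -2 -11 -0.16 0 0.37 -0.4" --pt "18 -3 -16 -0.23 -0.01 0.55 -0.4" --pt "27 -2 -21 -0.31 -0.01 0.74 -0.4" --pt "38 -1 -25 -0.38 -0.02 0.92 -0.4" --pt "50 1 -29 -0.46 -0.04 1.11 -0.4" --pt "63 5 -33 -0.53 -0.05 1.3 -0.4" --pt "78 10 -36 -0.61 -0.07 1.48 -0.4" --pt "78 10 -36 -0.61 -0.07 1.48 -0.4" --pt "78 10 -36 -0.61 -0.07 1.48 -0.4"

```text
time: 6.25
tcp_pos: [501.2, -114.5, 230.3]
eef_rot: [179.8, 20.0, -177.0]
wrist_force: [0.3, 0.6, -0.2]
gripper_width: 27.3
grip_force: 0.0
```

```bash
cat > now.py <<'E'
from path import *
from plan import toS
s=get_state(); q=np.array(s["joint_pos"]); print("S",toS(np.array(s["tcp_pos"])),"q",q.round(1),"F",s["wrist_force"].round(1), "turn",(RT*R.from_euler("xyz",s["eef_rot"],degrees=True).inv()).as_rotvec().round(3))
E
python3 now.py
```

```text
S [ -50.2 -117.4  230.3] q [ 68.3  14.2 -66.  117.7  16.5  37.4  86.8] F [ 0.3  0.6 -0.2] turn [-0.003  0.     0.001]
```

Emit:
play_rows --pt "0 0 -20 0 0 0 -0.4" --pt "0 0 -40 0 0 0 -0.4" --pt "0 0 -60 0 0 0 -0.4" --pt "0 0 -80 0 0 0 -0.4" --pt "0 0 -100 0 0 0 -0.4" --pt "0 0 -120 0 0 0 -0.4" --pt "0 0 -120 0 0 0 -0.4"

```text
time: 7.12
tcp_pos: [500.6, -114.6, 109.7]
eef_rot: [179.8, 19.9, -177.0]
wrist_force: [-0.2, 0.4, -0.3]
gripper_width: 27.3
grip_force: 0.0
```

```bash
python3 now.py
```

```text
S [ -50.8 -117.5  109.7] q [ 48.6  21.9 -46.7 127.2  36.3  21.   67.6] F [-0.2  0.4 -0.3] turn [-0.003 -0.002  0.002]
```

Emit:
play_rows --pt "2 0 -20 0 0 0 -0.4" --pt "4 0 -40 0 0 0 -0.4" --pt "6 0 -58 0 0 0 -0.4" --pt "8 0 -72 0 0 0 -0.4" --pt "8 0 -72 0 0 0 -0.4"

```text
time: 7.75
tcp_pos: [510.0, -114.7, 38.9]
eef_rot: [179.9, 20.1, -176.9]
wrist_force: [-1.1, 0.0, 0.8]
gripper_width: 27.8
grip_force: 0.0
```

```bash
python3 now.py
python3 - <<'E'
from h import *
a=get_image("side")["image"][100:290,150:350]; b=get_image("top")["image"][130:260,170:360]
a=cv2.resize(a,(420,400),interpolation=cv2.INTER_CUBIC); b=cv2.resize(b,(380,260),interpolation=cv2.INTER_CUBIC)
b=cv2.copyMakeBorder(b,0,140,0,0,cv2.BORDER_CONSTANT)
cv2.imwrite("pics/c2.png",np.hstack([a,b])[...,::-1])
E
```

```text
S [ -41.4 -118.1   38.9] q [ 30.4  26.6 -25.6 130.8  53.9   8.5  50. ] F [-1.1  0.   0.8] turn [-0.002  0.001  0.   ]
```

View pics/c2.png

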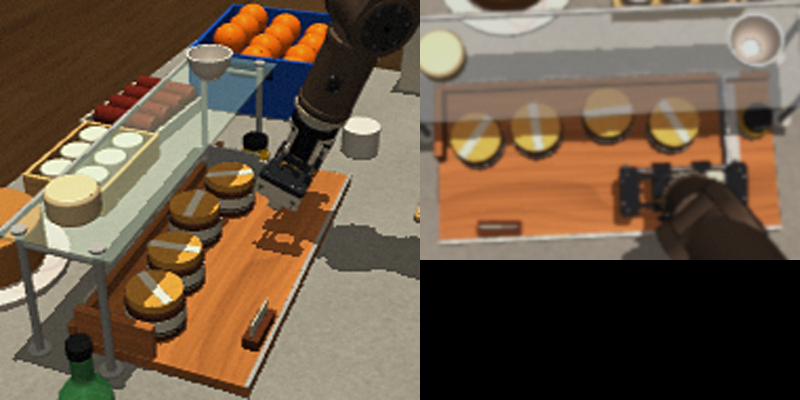

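The gripper sits behind jar 4, camera to the rear and clear of the glass (jar 4 at (675,122) in the right half, gripper at (683,185)). I'll push it forward gently.

Emit:
play_rows --pt "10 1 0 0 0 0 -0.4" --pt "20 1 0 0 0 0 -0.4" --pt "26 1.5 0 0 0 0 -0.4" --pt "30 2 0 0 0 0 -0.4" --pt "34 2 0 0 0 0 -0.4" --pt "38 2 0 0 0 0 -0.4" --pt "42 2 0 0 0 0 -0.4" --pt "46 2.5 0 0 0 0 -0.4" --pt "49 3 0 0 0 0 -0.4" --pt "52 3 0 0 0 0 -0.4" --pt "55 3 0 0 0 0 -0.4"

```text
time: 9.22
tcp_pos: [565.0, -111.5, 38.6]
eef_rot: [179.9, 20.1, -176.8]
wrist_force: [-1.8, -0.7, -0.6]
gripper_width: 27.4
grip_force: 0.7
```

```bash
python3 now.py
```

```text
S [  13.6 -117.9   38.6] q [ 31.4  30.6 -29.8 123.7  50.9  14.   52.8] F [-1.8 -0.7 -0.6] turn [-0.002  0.001 -0.002]
```

Emit:
play_rows --pt "2 0 0 0 0 0 -0.4" --pt "4 0 0 0 0 0 -0.4" --pt "6 0.5 0 0 0 0 -0.4" --pt "8 0.5 0 0 0 0 -0.4" --pt "9 0.5 0 0 0 0 -0.4" --pt "10 0.5 0 0 0 0 -0.4"

```text
time: 9.98
tcp_pos: [574.8, -111.0, 38.6]
eef_rot: [179.9, 20.1, -176.8]
wrist_force: [-1.8, 0.2, -0.5]
gripper_width: 27.8
grip_force: 0.7
```

Emit:
play_rows --pt "1 0 0 0 0 0 -0.4" --pt "1.5 0 0 0 0 0 -0.4"

```text
time: 10.22
tcp_pos: [576.3, -111.0, 38.7]
eef_rot: [179.9, 20.1, -176.8]
wrist_force: [-2.0, 0.3, -0.6]
gripper_width: 27.5
grip_force: 0.7
```

Emit:
play_rows --pt "1 0 0 0 0 0 -0.4" --pt "1.5 0 0 0 0 0 -0.4"

```text
time: 10.48
tcp_pos: [577.9, -111.0, 38.7]
eef_rot: [179.9, 20.1, -176.8]
wrist_force: [-1.3, -0.3, 0.5]
gripper_width: 27.6
grip_force: 0.7
```

Emit:
play_rows --pt "1 0 0 0 0 0 -0.4" --pt "1.5 0 0 0 0 0 -0.4"

```text
time: 10.72
tcp_pos: [578.8, -111.1, 38.4]
eef_rot: [179.9, 20.0, -176.8]
wrist_force: [-4.7, 0.3, 0.7]
gripper_width: 27.3
grip_force: 1.9
```

Emit:
play_rows --pt "1 0 0 0 0 0 -0.4" --pt "1 0 0 0 0 0 -0.4"

```text
time: 10.98
tcp_pos: [579.1, -111.1, 38.2]
eef_rot: [179.9, 20.0, -176.8]
wrist_force: [-7.5, -0.5, 4.2]
gripper_width: 27.7
grip_force: 3.4
```

Emit:
play_rows --pt "1 0 0 0 0 0 -0.4" --pt "1 0 0 0 0 0 -0.4"

```text
time: 11.22
tcp_pos: [579.3, -111.2, 38.0]
eef_rot: [179.9, 19.9, -176.8]
wrist_force: [-10.6, 1.3, 5.7]
gripper_width: 27.5
grip_force: 5.2
```

The first jar is against the lip: the force rises about 3 N/mm at tool x ≈ 578.5. I'll retract and move over to jar 3.

Emit:
play_rows --pt "-5 0 0 0 0 0 -0.4" --pt "-20 -1 0 0 0 0 -0.4" --pt "-35 -2 0 0 0 0 -0.4" --pt "-50 -3 0 0 0 0 -0.4" --pt "-52 17 0 0 0 0 -0.4" --pt "-53 37 0 0 0 0 -0.4" --pt "-54 57 0 0 0 0 -0.4" --pt "-55 77 0 0 0 0 -0.4" --pt "-56 92 0 0 0 0 -0.4" --pt "-56 99 0 0 0 0 -0.4" --pt "-56 99 0 0 0 0 -0.4"

```text
time: 12.6
tcp_pos: [525.1, -11.8, 38.8]
eef_rot: [179.9, 20.1, -176.7]
wrist_force: [0.0, 0.3, -0.0]
gripper_width: 27.5
grip_force: 0.0
```

```bash
python3 now.py
```

```text
S [-20.7 -16.2  38.8] q [  7.4  25.1 -15.3 131.9  63.    7.9  26.4] F [ 0.   0.3 -0. ] turn [-0.002  0.001 -0.002]
```

Emit:
play_rows --pt "10 0.5 0 0 0 0 -0.4" --pt "20 1 0 0 0 0 -0.4" --pt "25 1.5 0 0 0 0 -0.4" --pt "29 1.5 0 0 0 0 -0.4" --pt "33 2 0 0 0 0 -0.4" --pt "37 2 0 0 0 0 -0.4" --pt "40 2 0 0 0 0 -0.4" --pt "43 2.5 0 0 0 0 -0.4" --pt "45 2.5 0 0 0 0 -0.4" --pt "46 2.5 0 0 0 0 -0.4"

```text
time: 13.85
tcp_pos: [571.4, -9.6, 38.6]
eef_rot: [179.9, 20.1, -176.8]
wrist_force: [-1.6, -0.7, -0.5]
gripper_width: 27.4
grip_force: 1.0
```

Emit:
play_rows --pt "1 0 0 0 0 0 -0.4" --pt "1.5 0 0 0 0 0 -0.4"

```text
time: 14.1
tcp_pos: [572.8, -9.6, 38.7]
eef_rot: [179.9, 20.1, -176.8]
wrist_force: [-1.7, 0.7, -0.7]
gripper_width: 27.9
grip_force: 1.1
```

```bash
python3 now.py
```

```text
S [ 27.1 -16.6  38.7] q [ 12.9  28.8 -22.7 125.2  56.7  13.5  34. ] F [-1.7  0.7 -0.7] turn [-0.002  0.001 -0.001]
```

Emit:
play_rows --pt "1 0 0 0 0 0 -0.4" --pt "1.5 0 0 0 0 0 -0.4"

```text
time: 14.35
tcp_pos: [573.2, -9.6, 38.3]
eef_rot: [179.9, 20.0, -176.8]
wrist_force: [-7.7, 0.4, 2.6]
gripper_width: 27.4
grip_force: 3.6
```

Emit:
play_rows --pt "1 0 0 0 0 0 -0.4" --pt "1 0 0 0 0 0 -0.4"

```text
time: 14.6
tcp_pos: [573.5, -9.7, 38.1]
eef_rot: [179.9, 19.9, -176.8]
wrist_force: [-10.8, 0.3, 5.1]
gripper_width: 27.4
grip_force: 5.0
```

Emit:
play_rows --pt "1 0 0 0 0 0 -0.4" --pt "1 0 0 0 0 0 -0.4"

```text
time: 14.85
tcp_pos: [573.7, -9.7, 37.9]
eef_rot: [180.0, 19.9, -176.7]
wrist_force: [-14.3, 0.0, 10.1]
gripper_width: 27.5
grip_force: 7.0
```

Emit:
play_rows --pt "-5 0 0 0 0 0 -0.4" --pt "-20 -1 0 0 0 0 -0.4" --pt "-38 -2 0 0 0 0 -0.4" --pt "-52 -3 0 0 0 0 -0.4" --pt "-53 17 0 0 0 0 -0.4" --pt "-54 37 0 0 0 0 -0.4" --pt "-55 57 0 0 0 0 -0.4" --pt "-57 77 0 0 0 0 -0.4" --pt "-58 97 0 0 0 0 -0.4" --pt "-59 113 0 0 0 0 -0.4" --pt "-59 113 0 0 0 0 -0.4"

```text
time: 16.23
tcp_pos: [517.7, 105.1, 39.0]
eef_rot: [179.8, 20.1, -176.7]
wrist_force: [0.1, -0.9, 0.8]
gripper_width: 27.6
grip_force: 0.0
```

```bash
python3 now.py
```

```text
S [-21.5 100.9  39. ] q [-11.   25.1 -13.2 131.6  68.9  12.6   4.9] F [ 0.1 -0.9  0.8] turn [-0.003  0.002 -0.004]
```

Good, with more joint margin here. Pushing jar 2.

Emit:
play_rows --pt "7 0 0 0 0 0 -0.4" --pt "11 0.5 0 0 0 0 -0.4" --pt "15 1 0 0 0 0 -0.4" --pt "19 1 0 0 0 0 -0.4" --pt "23 1 0 0 0 0 -0.4" --pt "27 1.5 0 0 0 0 -0.4" --pt "31 1.5 0 0 0 0 -0.4" --pt "35 2 0 0 0 0 -0.4" --pt "39 2 0 0 0 0 -0.4" --pt "42 2 0 0 0 0 -0.4" --pt "45 2.5 0 0 0 0 -0.4" --pt "47 2.5 0 0 0 0 -0.4"

```text
time: 17.73
tcp_pos: [564.5, 106.0, 38.7]
eef_rot: [179.9, 20.1, -176.8]
wrist_force: [-1.5, -0.0, 0.4]
gripper_width: 27.8
grip_force: 0.8
```

Emit:
play_rows --pt "1 0 0 0 0 0 -0.4" --pt "1.5 0 0 0 0 0 -0.4"

```text
time: 17.98
tcp_pos: [565.7, 106.0, 38.6]
eef_rot: [179.9, 20.1, -176.8]
wrist_force: [-1.4, 0.4, -0.2]
gripper_width: 27.8
grip_force: 0.8
```

Emit:
play_rows --pt "1 0 0 0 0 0 -0.4" --pt "1.5 0 0 0 0 0 -0.4"

```text
time: 18.23
tcp_pos: [566.5, 106.0, 38.4]
eef_rot: [179.9, 20.0, -176.8]
wrist_force: [-7.0, -0.2, 3.0]
gripper_width: 27.5
grip_force: 2.9
```

Emit:
play_rows --pt "1 0 0 0 0 0 -0.4" --pt "1.5 0 0 0 0 0 -0.4"

```text
time: 18.48
tcp_pos: [566.9, 106.0, 38.1]
eef_rot: [179.9, 19.9, -176.7]
wrist_force: [-12.2, -0.0, 7.6]
gripper_width: 27.5
grip_force: 5.8
```

Emit:
play_rows --pt "-5 0 0 0 0 0 -0.4" --pt "-20 -1 0 0 0 0 -0.4" --pt "-40 -2 0 0 0 0 -0.4" --pt "-60 -3 0 0 0 0 -0.4" --pt "-67 -3 0 0 0 0 -0.4" --pt "-68 17 0 0 0 0 -0.4" --pt "-69 37 0 0 0 0 -0.4" --pt "-70 57 0 0 0 0 -0.4" --pt "-71 77 0 0 0 0 -0.4" --pt "-72 88 0 0 0 0 -0.4" --pt "-72 88 0 0 0 0 -0.4"

```text
time: 19.85
tcp_pos: [496.6, 195.0, 38.6]
eef_rot: [179.9, 20.1, -176.7]
wrist_force: [0.3, 0.0, 0.0]
gripper_width: 27.4
grip_force: 0.0
```

```bash
python3 now.py
```

```text
S [-37.6 191.9  38.6] q [-22.   26.  -15.4 129.9  67.2  18.4  -5.1] F [0.3 0.  0. ] turn [-0.002  0.001 -0.003]
```

Emit:
play_rows --pt "7 2 0 0 0 0 -0.4" --pt "11 2.5 0 0 0 0 -0.4" --pt "15 3 0 0 0 0 -0.4" --pt "20 3 0 0 0 0 -0.4" --pt "25 3 0 0 0 0 -0.4" --pt "30 3.5 0 0 0 0 -0.4" --pt "35 4 0 0 0 0 -0.4" --pt "40 4 0 0 0 0 -0.4" --pt "45 4.5 0 0 0 0 -0.4" --pt "50 5 0 0 0 0 -0.4" --pt "54 5 0 0 0 0 -0.4" --pt "57 5 0 0 0 0 -0.4"

```text
time: 21.35
tcp_pos: [554.1, 199.0, 38.7]
eef_rot: [179.9, 20.1, -176.8]
wrist_force: [-1.8, -1.0, -0.4]
gripper_width: 27.5
grip_force: 0.8
```

Emit:
play_rows --pt "2 0 0 0 0 0 -0.4" --pt "4 0 0 0 0 0 -0.4" --pt "5.5 0 0 0 0 0 -0.4"

```text
time: 21.72
tcp_pos: [559.4, 199.0, 38.7]
eef_rot: [179.9, 20.1, -176.8]
wrist_force: [-1.5, 0.0, -0.8]
gripper_width: 27.5
grip_force: 0.8
```

Emit:
play_rows --pt "1 0 0 0 0 0 -0.4" --pt "1.5 0 0 0 0 0 -0.4"

```text
time: 21.98
tcp_pos: [560.8, 199.0, 38.7]
eef_rot: [179.9, 20.1, -176.8]
wrist_force: [-2.6, 0.1, -0.3]
gripper_width: 27.5
grip_force: 1.1
```

```bash
python3 now.py
```

```text
S [ 26.6 192.3  38.7] q [-15.8  29.9 -18.9 121.7  59.4  21.5   7.8] F [-2.6  0.1 -0.3] turn [-0.002  0.001 -0.001]
```

Emit:
play_rows --pt "1 0 0 0 0 0 -0.4" --pt "1.5 0 0 0 0 0 -0.4"

```text
time: 22.22
tcp_pos: [561.2, 199.1, 38.3]
eef_rot: [179.9, 20.0, -176.7]
wrist_force: [-8.7, -0.1, 4.0]
gripper_width: 27.9
grip_force: 3.6
```

Emit:
play_rows --pt "1 0 0 0 0 0 -0.4" --pt "1.5 0 0 0 0 0 -0.4"

```text
time: 22.48
tcp_pos: [561.6, 199.1, 38.1]
eef_rot: [179.9, 19.9, -176.7]
wrist_force: [-13.3, -1.1, 7.7]
gripper_width: 27.6
grip_force: 6.5
```

Emit:
play_rows --pt "-5 0 0 0 0 0 -0.4" --pt "-20 -1 0 0 0 0 -0.4" --pt "-40 -2 0 0 0 0 -0.4" --pt "-60 -3 0 0 0 0 -0.4" --pt "-72 -4 5 0 0 0 -0.4" --pt "-72 -4 25 0 0 0 -0.4" --pt "-72 -4 45 0 0 0 -0.4" --pt "-72 -4 65 0 0 0 -0.4" --pt "-72 -4 85 0 0 0 -0.4" --pt "-72 -4 85 0 0 0 -0.4"

```text
time: 23.72
tcp_pos: [493.1, 195.4, 125.6]
eef_rot: [179.8, 20.3, -176.9]
wrist_force: [-0.9, -0.3, 0.8]
gripper_width: 27.7
grip_force: 0.0
```

```bash
python3 now.py
python3 - <<'E'
from h import *
a=get_image("side")["image"][100:290,150:350]; b=get_image("top")["image"][130:260,170:360]
cv2.imwrite("pics/c3raw.png",get_image("top")["image"][...,::-1])
a=cv2.resize(a,(380,361),interpolation=cv2.INTER_CUBIC); b=cv2.resize(b,(418,286),interpolation=cv2.INTER_CUBIC)
b=cv2.copyMakeBorder(b,0,75,0,0,cv2.BORDER_CONSTANT)
cv2.imwrite("pics/c3.png",np.hstack([a,b])[...,::-1])
E
```

```text
S [-41.1 192.5 125.6] q [-11.4  17.4 -27.7 125.4  43.1  28.3  19.8] F [-0.9 -0.3  0.8] turn [-0.004  0.004 -0.001]
```

View pics/c3.png

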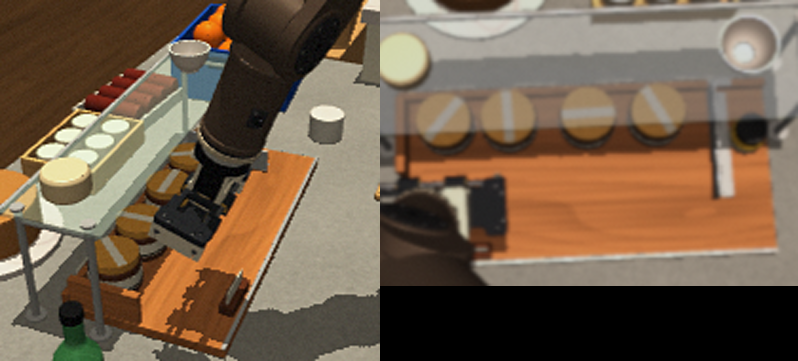

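All four jars stand in a straight line at the lip: (442,118), (508,115), (588,112) and (658,108) in the right half. The ticket hasn't moved. Next I'll plan the divider push.

```bash
cat > div.py <<'E'
from path import *
from plan import toS
s=get_state(); q=np.array(s["joint_pos"]); t0=np.array(s["tcp_pos"]); R0=R.from_euler("xyz",s["eef_rot"],degrees=True)
for tl in (8,0):
  R8=R.from_euler("z",p[2]+np.pi)*R.from_euler("y",tl,degrees=True)*R.from_euler("x",np.pi)
  q=np.array(s["joint_pos"]); print("turn",(R8*R0.inv()).as_rotvec().round(3))
  for x,y,z in [(-45,100,125),(-45,0,125),(-40,-120,125),(-32,-245,125),(-30,-245,80),(-30,-245,41),(-30,-180,41),(-30,-110,41)]:
    q,c=ikr(W(x,y,z),R8,q,w=.02,hm=3); print((x,y,z),(W(x,y,z)-t0).round().tolist(),c.round(2),q.round(),min(np.minimum(q-LO,HI-q)).round())
E
python3 div.py
```

```text
turn [-0.013  0.21  -0.001]
(-45, 100, 125) [3.0, -92.0, 2.0] 0.02 [ 10.  21. -37. 118.  24.  40.  51.] 29.0
(-45, 0, 125) [8.0, -192.0, 2.0] 0.01 [ 23.  21. -37. 119.  22.  38.  65.] 28.0
(-40, -120, 125) [20.0, -311.0, 2.0] 0.01 [ 37.  23. -37. 115.  20.  40.  81.] 32.0
(-32, -245, 125) [35.0, -436.0, 2.0] 0.01 [ 48.  28. -37. 108.  20.  43.  95.] 36.0
(-30, -245, 80) [37.0, -435.0, -43.0] 0.0 [ 46.  31. -34. 110.  23.  38.  93.] 31.0
(-30, -245, 41) [37.0, -435.0, -82.0] 0.0 [ 44.  34. -31. 112.  26.  33.  90.] 27.0
(-30, -180, 41) [33.0, -371.0, -82.0] 0.0 [ 37.  32. -30. 116.  27.  31.  82.] 24.0
(-30, -110, 41) [29.0, -301.0, -82.0] 0.01 [ 29.  30. -29. 119.  28.  29.  73.] 22.0
turn [-0.021  0.349 -0.001]
(-45, 100, 125) [3.0, -92.0, 2.0] 0.02 [ 11.  26. -38. 111.  20.  50.  55.] 34.0
(-45, 0, 125) [8.0, -192.0, 2.0] 0.0 [ 22.  25. -38. 112.  20.  49.  67.] 35.0
(-40, -120, 125) [20.0, -311.0, 2.0] 0.0 [ 34.  27. -36. 109.  20.  51.  81.] 36.0
(-32, -245, 125) [35.0, -436.0, 2.0] 0.0 [ 43.  31. -34. 101.  21.  54.  93.] 38.0
(-30, -245, 80) [37.0, -435.0, -43.0] 0.0 [ 42.  34. -33. 103.  24.  49.  91.] 40.0
(-30, -245, 41) [37.0, -435.0, -82.0] 0.0 [ 41.  37. -31. 105.  26.  45.  89.] 38.0
(-30, -180, 41) [33.0, -371.0, -82.0] 0.0 [ 35.  35. -31. 109.  26.  43.  83.] 36.0
(-30, -110, 41) [29.0, -301.0, -82.0] 0.0 [ 28.  33. -31. 112.  26.  41.  75.] 35.0
```

Emit:
play_rows --pt "1 -30 2 -0.004 0.06 0 -1" --pt "2 -65 2 -0.008 0.13 0 -1" --pt "3 -100 2 -0.013 0.21 0 -1" --pt "5 -140 2 -0.013 0.21 0 -1" --pt "7 -180 2 -0.013 0.21 0 -1" --pt "10 -220 2 -0.013 0.21 0 -1" --pt "14 -260 2 -0.013 0.21 0 -1" --pt "18 -300 2 -0.013 0.21 0 -1" --pt "23 -340 2 -0.013 0.21 0 -1" --pt "29 -385 2 -0.013 0.21 0 -1" --pt "35 -438 2 -0.013 0.21 0 -1" --pt "35 -438 2 -0.013 0.21 0 -1"

```text
time: 25.38
tcp_pos: [525.8, -248.3, 124.0]
eef_rot: [-180.0, 7.9, -177.2]
wrist_force: [-0.8, 0.6, -0.1]
gripper_width: 0.4
grip_force: 0.0
```

```bash
python3 now.py
```

```text
S [ -33.1 -252.3  124. ] q [ 47.2  27.6 -34.  107.5  18.3  42.9  97.3] F [-0.8  0.6 -0.1] turn [ 0.011 -0.211  0.006]
```

Emit:
play_rows --pt "1 0 -20 0 0 0 -1" --pt "2 0 -40 0 0 0 -1" --pt "3 0 -60 0 0 0 -1" --pt "3 0 -75 0 0 0 -1" --pt "3 0 -83 0 0 0 -1" --pt "2.5 8 -83 0 0 0 -1" --pt "2 14 -83 0 0 0 -1" --pt "2 18 -83 0 0 0 -1" --pt "2 21 -83 0 0 0 -1" --pt "2 24 -83 0 0 0 -1"

```text
time: 26.62
tcp_pos: [528.9, -219.0, 42.9]
eef_rot: [180.0, 8.0, -176.8]
wrist_force: [-0.7, -0.6, -0.0]
gripper_width: 0.3
grip_force: 0.0
```

Emit:
play_rows --pt "0 3 0 0 0 0 -1" --pt "0 6 0 0 0 0 -1" --pt "-0.5 9 0 0 0 0 -1"

```text
time: 27.0
tcp_pos: [528.4, -210.5, 42.8]
eef_rot: [180.0, 8.0, -176.8]
wrist_force: [1.2, -3.1, 0.3]
gripper_width: 0.2
grip_force: 1.6
```

```bash
python3 now.py
```

```text
S [ -28.4 -214.7   42.8] q [ 39.5  32.5 -29.  113.6  24.3  31.8  88.5] F [ 1.2 -3.1  0.3] turn [ 0.011 -0.209 -0.001]
```

In contact with the divider at about 3 N. I'll push it along steadily.

Emit:
play_rows --pt "0 3 0 0 0 0 -1" --pt "-0.5 6 0 0 0 0 -1" --pt "-0.5 9 0 0 0 0 -1" --pt "-0.5 12 0 0 0 0 -1" --pt "-1 15 0 0 0 0 -1" --pt "-1 18 0 0 0 0 -1" --pt "-1 21 0 0 0 0 -1" --pt "-1.5 24 0 0 0 0 -1" --pt "-1.5 27 0 0 0 0 -1" --pt "-1.5 30 0 0 0 0 -1"

```text
time: 28.25
tcp_pos: [526.7, -179.8, 42.7]
eef_rot: [180.0, 8.0, -176.8]
wrist_force: [-0.4, -3.8, 3.4]
gripper_width: 0.4
grip_force: 1.6
```

Emit:
play_rows --pt "0 3 0 0 0 0 -1" --pt "-0.5 6 0 0 0 0 -1" --pt "-0.5 9 0 0 0 0 -1" --pt "-0.5 12 0 0 0 0 -1" --pt "-1 15 0 0 0 0 -1" --pt "-1 18 0 0 0 0 -1" --pt "-1 21 0 0 0 0 -1" --pt "-1.5 24 0 0 0 0 -1" --pt "-1.5 27 0 0 0 0 -1" --pt "-1.5 30 0 0 0 0 -1"

```text
time: 29.5
tcp_pos: [525.0, -150.7, 42.6]
eef_rot: [-180.0, 8.0, -176.8]
wrist_force: [-1.1, -7.4, 3.2]
gripper_width: 0.7
grip_force: 3.9
```

```bash
python3 now.py
python3 - <<'E'
from h import *
a=get_image("side")["image"][100:290,150:350]; b=get_image("top")["image"][130:260,170:360]
a=cv2.resize(a,(380,361),interpolation=cv2.INTER_CUBIC); b=cv2.resize(b,(418,286),interpolation=cv2.INTER_CUBIC)
b=cv2.copyMakeBorder(b,0,75,0,0,cv2.BORDER_CONSTANT)
cv2.imwrite("pics/c4.png",np.hstack([a,b])[...,::-1])
E
```

```text
S [ -28.5 -154.9   42.6] q [ 32.7  30.6 -27.8 117.   24.9  29.7  81.3] F [-1.1 -7.4  3.2] turn [ 0.012 -0.21  -0.   ]
```

View pics/c4.png

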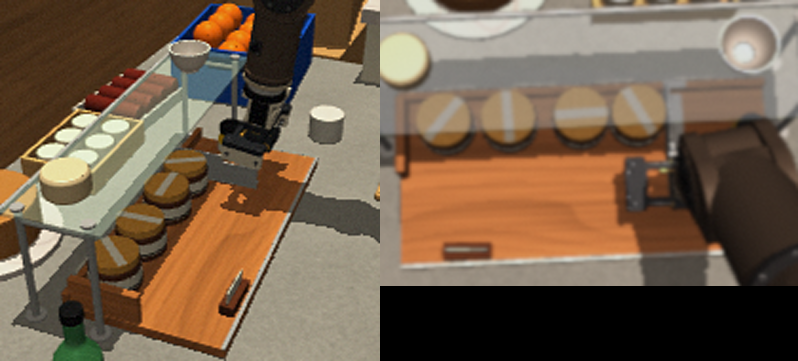

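The divider is pushing jar 4 up to jar 3, and the row stays straight along the lip, with the jars at (443,118) to (638,110). I'll continue.

Emit:
play_rows --pt "0 3 0 0 0 0 -1" --pt "-0.5 6 0 0 0 0 -1" --pt "-0.5 9 0 0 0 0 -1" --pt "-0.5 12 0 0 0 0 -1" --pt "-1 15 0 0 0 0 -1" --pt "-1 18 0 0 0 0 -1" --pt "-1 21 0 0 0 0 -1" --pt "-1.5 24 0 0 0 0 -1"

```text
time: 30.6
tcp_pos: [523.6, -127.1, 42.7]
eef_rot: [-180.0, 8.0, -176.8]
wrist_force: [0.2, -9.2, 3.1]
gripper_width: 0.5
grip_force: 4.6
```

Emit:
play_rows --pt "0 2 0 0 0 0 -1" --pt "0 4 0 0 0 0 -1" --pt "-0.5 6 0 0 0 0 -1" --pt "-0.5 8 0 0 0 0 -1"

```text
time: 31.1
tcp_pos: [523.1, -119.4, 42.7]
eef_rot: [-180.0, 8.0, -176.8]
wrist_force: [-0.4, -11.0, 3.5]
gripper_width: 0.3
grip_force: 5.5
```

Emit:
play_rows --pt "0 2 0 0 0 0 -1" --pt "0 4 0 0 0 0 -1" --pt "-0.5 5 0 0 0 0 -1"

```text
time: 31.48
tcp_pos: [522.9, -114.7, 42.7]
eef_rot: [-179.9, 8.0, -176.8]
wrist_force: [2.3, -10.5, 1.9]
gripper_width: 0.4
grip_force: 5.3
```

Emit:
play_rows --pt "0 1.5 0 0 0 0 -1" --pt "0 3 0 0 0 0 -1"

```text
time: 31.72
tcp_pos: [522.7, -111.8, 42.7]
eef_rot: [-179.9, 8.0, -176.9]
wrist_force: [1.2, -11.2, 2.4]
gripper_width: 0.6
grip_force: 5.6
```

Emit:
play_rows --pt "0 1 0 0 0 0 -1" --pt "0 2 0 0 0 0 -1"

```text
time: 31.98
tcp_pos: [522.6, -109.9, 42.7]
eef_rot: [-179.9, 8.0, -176.9]
wrist_force: [-0.4, -11.1, 3.0]
gripper_width: 0.5
grip_force: 5.6
```

Emit:
play_rows --pt "0 1 0 0 0 0 -1" --pt "0 2 0 0 0 0 -1"

```text
time: 32.22
tcp_pos: [522.5, -107.9, 42.7]
eef_rot: [-179.9, 8.0, -176.9]
wrist_force: [-0.1, -11.2, 4.4]
gripper_width: 0.2
grip_force: 5.7
```

```bash
python3 now.py
```

```text
S [ -28.6 -112.    42.7] q [ 27.2  29.4 -26.8 119.   25.4  28.6  75.6] F [ -0.1 -11.2   4.4] turn [ 0.013 -0.21   0.001]
```

Still sliding at a steady 11 N, with about 10 mm left. I'll use small steps.

Emit:
play_rows --pt "0 1 0 0 0 0 -1" --pt "0 2 0 0 0 0 -1" --pt "0 3 0 0 0 0 -1"

```text
time: 32.6
tcp_pos: [522.3, -105.0, 42.7]
eef_rot: [-179.9, 8.0, -176.9]
wrist_force: [-1.2, -11.1, 5.1]
gripper_width: 0.3
grip_force: 5.8
```

Emit:
play_rows --pt "0 1 0 0 0 0 -1" --pt "0 2 0 0 0 0 -1"

```text
time: 32.85
tcp_pos: [522.2, -104.0, 42.7]
eef_rot: [-179.9, 7.9, -176.9]
wrist_force: [-1.2, -15.7, 4.7]
gripper_width: 0.7
grip_force: 8.3
```

Emit:
play_rows --pt "0 1 0 0 0 0 -1" --pt "0 1.5 0 0 0 0 -1"

```text
time: 33.1
tcp_pos: [522.2, -103.9, 42.7]
eef_rot: [-179.8, 7.9, -177.0]
wrist_force: [-0.0, -19.7, 4.8]
gripper_width: 0.7
grip_force: 9.9
```

It has come up solid: the force rose from 11 to 20 N with no travel. I'll let go, back straight off and rise.

Emit:
play_rows --pt "0 -3 0 0 0 0 -1" --pt "0.5 -8 0 0 0 0 -1" --pt "1 -16 0 0 0 0 -1" --pt "-2 -24 5 0 0 0 -1" --pt "-5 -26 25 0 0 0 -1" --pt "-10 -26 50 0 0 0 -1" --pt "-20 -26 75 0 0 0 -1" --pt "-40 -40 90 0 0 0 -1" --pt "-60 -70 100 0 0 0 -1" --pt "-80 -110 110 0 0 0 -1" --pt "-100 -150 120 0 0 0 -1" --pt "-100 -150 120 0 0 0 -1"

```text
time: 34.6
tcp_pos: [420.9, -253.3, 163.2]
eef_rot: [-180.0, 8.0, -177.1]
wrist_force: [-0.3, -0.0, -1.3]
gripper_width: 0.5
grip_force: 0.0
```

Run:
```python
from h import *
print(get_state()["tcp_pos"].round(),get_state()["wrist_force"].round(1))
a=get_image("side")["image"][100:290,150:350]; b=get_image("top")["image"][130:260,170:360]
a=cv2.resize(a,(380,361),interpolation=cv2.INTER_CUBIC); b=cv2.resize(b,(418,286),interpolation=cv2.INTER_CUBIC)
b=cv2.copyMakeBorder(b,0,75,0,0,cv2.BORDER_CONSTANT)
cv2.imwrite("pics/c5.png",np.hstack([a,b])[...,::-1])
```

```text
[ 421. -253.  163.] [-0.3 -0.  -1.3]
```

View pics/c5.png

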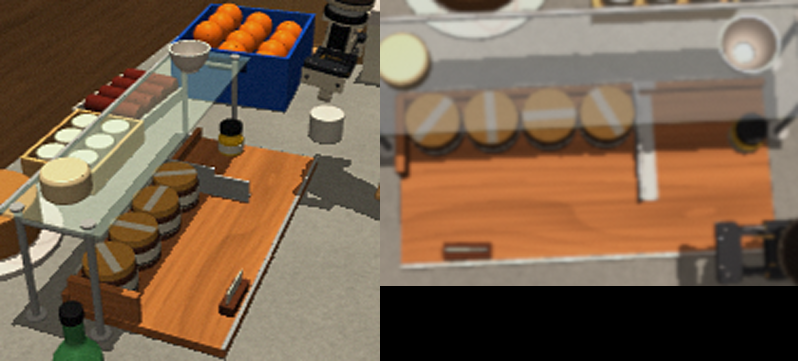

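The four jars now stand shoulder to shoulder against the lip and cheek, evenly spaced at (434,120), (491,118), (548,115) and (606,112). The divider is closed up at (640,145) and everything else is where it was. I'll hand in.

```bash
python3 -c "
from rig import *;print(sign_off())"
```

```text
the job is handed in; nothing more can be done
None
```

I handed the job in: all four jars stand in a straight row against the lip, shoulder to shoulder and pressed solid against the end cheek by the divider (20 N peak push), with the arm clear.

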